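Put scrapers and finials away in the bifold-door bench cupboard

ROBOT

A 7-joint arm with a two-finger parallel gripper is mounted at the origin on the work surface. World frame = base frame: x ahead of the robot, y to its left, z up, the work surface at z = 0. Lengths are in m, angles in degrees, forces in N, time in s.
With the tool pointing down it reaches from about 0.4 to 0.875 m from the base axis. Payload 6.5 kg.
Tool frame: the origin (TCP) lies midway between the tips of the shut fingers; the grasp point (between the pads) lies 19 mm behind it; z points along the fingers, y is the direction in which the jaws open and shut (so a half turn about z gives the same grasp; the last joint's range is limited). The gripper opens to 88 mm and grips with 3 to 60 N. Pads are 18 mm wide; open, the fingers measure 123 mm over their backs; the gripper's body (75 mm by 187 mm) begins 45 mm behind the grasp point.
Start: joints at [-77.991, 30.733, -0.252, 88.115, 0.149, 61.152, -4.079], TCP at [0.177, 0.625, 0.215] pointing down, gripper open.
Joint ranges: [-154.64, 154.64], [-21.42, 123.67], [-72.66, 72.17], [13.99, 137.28], [-74.86, 254.86], [10.95, 109.41], [-158.01, 158.01]. Speed limits (degrees/s): [136.94, 136.94, 180, 180, 180, 180, 180].

INTERFACE

Orientations are given as a 3x3 rotation matrix whose columns are the frame's x, y, z axes.
In Python, from workcell import arm gives the robot as it stands.
- The arm moves only by the tool play_rows, never from a script. Its argument "motion" is a list of rows, each a list of 3 entries, a list of its own where there are three numbers: the shift along the tool's x, y, z as a fraction of full scale, then the turn about the tool's z as a fraction of full scale, then the gripper command: -1 is fully open, 1 is shut, values between are in proportion. A call has exactly 5 rows; each row is the pose to reach, as a shift and turn from the pose commanded when the call began, along the tool's axes at that moment, turning the shorter way round; what a row does not reach only later rows make up. Full scale, the value 1, is 0.8 m for a shift and 180 degrees for a turn. A row lasts 1/8 s, in which the tool goes at most 62.5 mm and 10.7 degrees, less where a joint would pass 70% of its speed; a pose out of reach is approached as far as the arm can. A call with a number of a shift or a turn outside -1 to 1 is refused whole. A call with a gripper value outside its range is refused whole. The fingers move at their own pace and stop on an object; "squeeze" is the grip in N (left out, the last holds). Time passes only in rows, so rows that repeat a pose let the fingers close, or fill a call up. It gives the time, the measured TCP pose, the force and the opening at its end, in the units of the state.
- arm.read_state(): the state, without advancing time (a new reading comes with each control period).
- arm.snapshot(name): name is "scene" or "top" or "wrist"; returns a dict with "img" (400x640x3 uint8, blue, green, red), "K" (3x3 intrinsics, pixels), "world_to_cam" (4x4, takes a point from world to camera coordinates); the wrist camera has in their place "T_tool_cam" (4x4, takes a point from camera to tool coordinates, whose origin is the TCP and whose axes are the flange's). Camera axes: x right, y up, looking along -z (the intrinsics and any distortion apply to the point x, -y, -z); pixel columns grow to the right and rows downward; lengths in m; the calibration is good to about 2 mm. The wrist camera is an equidistant fisheye: a pixel r from the principal point sees the ray r / f radians off the axis. A picture is of the moment at which its call begins: read the wrist's pose just before it. There is no depth.
- arm.sign_off(): hands the job in, once; it reports no verdict.
The state is a dict: "time_s": time; "joints": joint angles; "qd": joint speeds; "joint_torque": joint torques, N m; "position": TCP position; "ee_rot": TCP orientation; "wrist_force": force on the tool from outside, world axes, zero at the start; "moment": the same for the moment, N m; "opening": opening from 0.0 (shut) to 1.0 (fully open).
Only numpy, scipy, OpenCV 4.12 (cv2) and the standard library are available. Lean on these libraries where they do the work, as an engineer would, in place of code of your own. Each camera call takes 0.05 s, during which the arm holds its last target. There are 200 camera calls.

TASK

Push the cupboard's folding door fully open at its fold hinge, so that both leaves stand folded together at the left. Put every scraper on the bench away with its blade down on edge in a slot of its own, handle towards the robot and lying fully down on the rack's base, and stand every brass finial upright on the narrow rail inside. Then unfold the door until it is completely shut, and leave the other things on the bench where they are.

Things in the scene. Friction and masses are not known exactly. Their poses are not given: they have to be found in the camera images.
- cupboard: low green cupboard, fixed, 300 (x) x 370 (y) x 115 mm high, open at the top under a two-leaf folding door. Origin: centre of its underside; x points away from the robot (turned by its yaw), y left, z up. Walls 12 mm; inner floor 40 mm above the bench, 75 mm deep. Inside: slots, rail and two fixed tins along the left wall (y above +95), up to 53 mm tall
- door (a joint): angle q of the door's first leaf, rad: 0 shut flat over the opening, 1.45 folded up to its stop; starts ajar, 0.45 to 0.75. Pushing the fold hinge towards +y collapses both leaves upright at the left; pushing it back to -y, then down, shuts them. Friction (0.2 N m at the hinge) holds the door where it is left; 2 to 10 N at the fold move it
- door_hinge (a point): middle of the first leaf's hinge on the left rim: cupboard frame x 0, y +180, z +115 mm. Hinges run along the cupboard's x. Each leaf is 180 mm wide (y), 290 long, 6 thick (top face 7 above the hinge lines). The second hangs from the first at the fold hinge; its free edge runs along tracks on the rim, so the two form a tent with the fold as ridge
- door_fold (a point): centre of the black round push bar along the fold hinge, 24 mm thick, 200 mm long (along the cupboard's x), on top of the ridge, fixed to the first leaf; with the door shut it stands 17 mm proud and can be pinched to lift the fold. In the cupboard's frame, at door angle q, it lies at x 0, y = 180 - 180 cos q + 12 sin q, z = 115 + 180 sin q + 12 cos q (mm)
- rail (a point): middle of the top face of the brown wooden rail in the cupboard's far part: 22 mm wide (x), 220 mm long (y), its top 28 mm above the inner floor; axes as the cupboard's. It lies at x +95, y -35 mm in the cupboard's frame
- slot0 (a point): blade slot 0 (0 is the rightmost): its middle on the rack base (a board 15 mm above the inner floor), axes as the cupboard's. Runs along x, 50 mm long, 8 mm wide, between two light wooden ribs 10 mm thick, 30 mm tall, round-topped; open above and at both ends; slots 56 mm apart. A scraper is in when it lies flat on the base, blade between the ribs, its origin 70 mm before this point (-x)
- slot1 (a point): blade slot 1 (0 is the rightmost): its middle on the rack base (a board 15 mm above the inner floor), axes as the cupboard's. Runs along x, 50 mm long, 8 mm wide, between two light wooden ribs 10 mm thick, 30 mm tall, round-topped; open above and at both ends; slots 56 mm apart. A scraper is in when it lies flat on the base, blade between the ribs, its origin 70 mm before this point (-x)
- slot2 (a point): blade slot 2 (0 is the rightmost): its middle on the rack base (a board 15 mm above the inner floor), axes as the cupboard's. Runs along x, 50 mm long, 8 mm wide, between two light wooden ribs 10 mm thick, 30 mm tall, round-topped; open above and at both ends; slots 56 mm apart. A scraper is in when it lies flat on the base, blade between the ribs, its origin 70 mm before this point (-x)
- scraper0: flat steel scraper lying blade on edge: orange handle 80 (x) x 26 (y) x 24 mm tall; ahead of it an upright steel blade 60 mm long (x +40 to +100), 36 mm tall, 4 mm thick, its edge level with the handle's underside. Origin: underside of the handle's middle; x points to the blade, z up. Balances 20 mm ahead of the origin; 0.12 kg. May be absent
- scraper1: flat steel scraper lying blade on edge: orange handle 80 (x) x 26 (y) x 24 mm tall; ahead of it an upright steel blade 60 mm long (x +40 to +100), 36 mm tall, 4 mm thick, its edge level with the handle's underside. Origin: underside of the handle's middle; x points to the blade, z up. Balances 20 mm ahead of the origin; 0.12 kg. May be absent
- scraper2: flat steel scraper lying blade on edge: orange handle 80 (x) x 26 (y) x 24 mm tall; ahead of it an upright steel blade 60 mm long (x +40 to +100), 36 mm tall, 4 mm thick, its edge level with the handle's underside. Origin: underside of the handle's middle; x points to the blade, z up. Balances 20 mm ahead of the origin; 0.12 kg. May be absent
- finial0: small brass finial standing upright: foot 36 mm across and 6 mm high, neck, round body 30 mm across from 14 to 30 mm height, pointed top to 42 mm; 0.13 kg. Origin: middle of its underside, z up. May be absent
- finial1: small brass finial standing upright: foot 36 mm across and 6 mm high, neck, round body 30 mm across from 14 to 30 mm height, pointed top to 42 mm; 0.13 kg. Origin: middle of its underside, z up. May be absent
- finial2: small brass finial standing upright: foot 36 mm across and 6 mm high, neck, round body 30 mm across from 14 to 30 mm height, pointed top to 42 mm; 0.13 kg. Origin: middle of its underside, z up. May be absent
- bangles: bystander, to be left where it is: stack of brass bangles, 76 mm across, 45 mm high; origin at its underside
- pitchbowl: bystander, to be left where it is: dark bowl, 110 mm across, 50 mm high; origin at its underside
- oil: bystander, to be left where it is: amber oil bottle, 56 mm across, 130 mm high; origin at its underside
- brush: bystander, to be left where it is: hand brush lying down; origin at its underside
- block: bystander, to be left where it is: wooden block 50 x 40 x 35 mm; origin at its underside
- tin: bystander, to be left where it is: green tin, 60 mm across, 70 mm high; origin at its underside
Not all that is in view belongs to the job. Leave any blue or pink look-alike of the finial2 alone. What is shaped like the scraper2 but turquoise is not meant.

How it is judged (in metres and radians):
On the way:
1. the folding door is pushed fully open (at least 1.3 rad) (value of joint door above 1.3 rad), for 0.2 s.
At the end, for the whole second after the job is handed in: Each scraper in a slot: origin 70 +-18 mm before its middle, 12 mm sideways, 5 mm off the base, aligned within 0.13 rad; each finial upright (0.12 rad) on the rail, within 12 mm of its centre line, 112 mm of its middle, 5 mm of its top; all at rest; door below 0.08 rad (((x of scraper0 in the frame of slot0 between -0.088 and -0.052 m and y of scraper0 in the frame of slot0 between -0.012 and 0.012 m and z of scraper0 in the frame of slot0 between -0.005 and 0.005 m and angle between the x axis of scraper0 and the x axis of cupboard, either way round below 0.13 rad) or (x of scraper0 in the frame of slot1 between -0.088 and -0.052 m and y of scraper0 in the frame of slot1 between -0.012 and 0.012 m and z of scraper0 in the frame of slot1 between -0.005 and 0.005 m and angle between the x axis of scraper0 and the x axis of cupboard, either way round below 0.13 rad) or (x of scraper0 in the frame of slot2 between -0.088 and -0.052 m and y of scraper0 in the frame of slot2 between -0.012 and 0.012 m and z of scraper0 in the frame of slot2 between -0.005 and 0.005 m and angle between the x axis of scraper0 and the x axis of cupboard, either way round below 0.13 rad)) and linear speed of each of scraper0, scraper1, scraper2, finial0, finial1, finial2 below 0.03 m/s and ((x of scraper1 in the frame of slot0 between -0.088 and -0.052 m and y of scraper1 in the frame of slot0 between -0.012 and 0.012 m and z of scraper1 in the frame of slot0 between -0.005 and 0.005 m and angle between the x axis of scraper1 and the x axis of cupboard, either way round below 0.13 rad) or (x of scraper1 in the frame of slot1 between -0.088 and -0.052 m and y of scraper1 in the frame of slot1 between -0.012 and 0.012 m and z of scraper1 in the frame of slot1 between -0.005 and 0.005 m and angle between the x axis of scraper1 and the x axis of cupboard, either way round below 0.13 rad) or (x of scraper1 in the frame of slot2 between -0.088 and -0.052 m and y of scraper1 in the frame of slot2 between -0.012 and 0.012 m and z of scraper1 in the frame of slot2 between -0.005 and 0.005 m and angle between the x axis of scraper1 and the x axis of cupboard, either way round below 0.13 rad)) and ((x of scraper2 in the frame of slot0 between -0.088 and -0.052 m and y of scraper2 in the frame of slot0 between -0.012 and 0.012 m and z of scraper2 in the frame of slot0 between -0.005 and 0.005 m and angle between the x axis of scraper2 and the x axis of cupboard, either way round below 0.13 rad) or (x of scraper2 in the frame of slot1 between -0.088 and -0.052 m and y of scraper2 in the frame of slot1 between -0.012 and 0.012 m and z of scraper2 in the frame of slot1 between -0.005 and 0.005 m and angle between the x axis of scraper2 and the x axis of cupboard, either way round below 0.13 rad) or (x of scraper2 in the frame of slot2 between -0.088 and -0.052 m and y of scraper2 in the frame of slot2 between -0.012 and 0.012 m and z of scraper2 in the frame of slot2 between -0.005 and 0.005 m and angle between the x axis of scraper2 and the x axis of cupboard, either way round below 0.13 rad)) and x of finial0 in the frame of rail between -0.012 and 0.012 m and y of finial0 in the frame of rail between -0.112 and 0.112 m and z of finial0 in the frame of rail between -0.005 and 0.005 m and angle between each of finial0, finial1, finial2's own z axis and vertical below 0.12 rad and x of finial1 in the frame of rail between -0.012 and 0.012 m and y of finial1 in the frame of rail between -0.112 and 0.112 m and z of finial1 in the frame of rail between -0.005 and 0.005 m and x of finial2 in the frame of rail between -0.012 and 0.012 m and y of finial2 in the frame of rail between -0.112 and 0.112 m and z of finial2 in the frame of rail between -0.005 and 0.005 m and value of joint door below 0.08 rad); the robot touches nothing.
It fails at once if a bystander on the bench is moved more than 50 mm (distance of any of bangles, pitchbowl, oil, brush, block, tin from where it was at the start of the episode above 0.05 m).
Of scraper0, scraper1, scraper2 only 2 to 3 are there at a start; the rules pass over those that are not, and their reading is None.
Of finial0, finial1, finial2 only 2 to 3 are there at a start; the rules pass over those that are not, and their reading is None.
At some moment in a run one of scraper0, scraper1, scraper2 may be knocked a few centimetres aside while the robot is not near it.
It also fails if it takes over 210 s, if anything falls off the work surface, if the arm or the gripper's body presses on something with over 40 N, if the wrist force passes 120 N, or if a joint passes its speed limit or range.

## Working session

There is one attempt and no reset: what is moved stays moved. The work goes in short steps, Python scripts to look and compute and a tool call to move; the robot and the scene stay as the last step left them, time stands still between calls to the robot, and variables do not carry over. Pictures are saved under pics/ and viewed, about 12 in all and at most 16, crops included, and the job is handed in when it is done.

Besides the shell and the picture viewer there is one more tool, called after ">>>" as a command line: name --argument value ..., lists and objects as JSON in quotes. play_rows: Moves the arm, as the interface text tells. Its arguments: {"type":"object","properties":{"motion":{"type":"array","items":{"type":"array"}},"squeeze":{"type":"number"}},"required":["motion"]}

```bash
mkdir -p pics; cat > h.py <<'E'
import numpy as np, cv2, json
from workcell import arm
def snap(name,fn):
    s=arm.read_state(); d=arm.snapshot(name); cv2.imwrite(f'pics/{fn}.png',d['img'])
    c={k:np.array(v).tolist() for k,v in d.items() if k!='img'}
    c['pos']=np.array(s['position']).tolist(); c['rot']=np.array(s['ee_rot']).tolist()
    json.dump(c,open(f'pics/{fn}.json','w')); return d
def ray(fn,px):
    c=json.load(open(f'pics/{fn}.json')); K=np.array(c['K']); u,v=px
    if 'world_to_cam' in c:
        M=np.linalg.inv(np.array(c['world_to_cam'])); x=(u-K[0,2])/K[0,0]; y=(v-K[1,2])/K[1,1]
        d=np.array([x,-y,-1.])
    else:
        T=np.eye(4);T[:3,:3]=c['rot'];T[:3,3]=c['pos']; M=T@np.array(c['T_tool_cam'])
        x=(u-K[0,2])/K[0,0]; y=(v-K[1,2])/K[1,1]; r=np.hypot(x,y)+1e-12
        d=np.array([np.sin(r)*x/r,-np.sin(r)*y/r,-np.cos(r)])
    return M[:3,3],M[:3,:3]@d
def at_z(fn,px,z):
    o,d=ray(fn,px); return o+d*(z-o[2])/d[2]
def proj(fn,P):
    c=json.load(open(f'pics/{fn}.json')); K=np.array(c['K'])
    if 'world_to_cam' in c:
        p=np.array(c['world_to_cam'])@np.append(P,1); x,y=p[0]/-p[2],-p[1]/-p[2]
    else:
        T=np.eye(4);T[:3,:3]=c['rot'];T[:3,3]=c['pos']; p=np.linalg.inv(T@np.array(c['T_tool_cam']))@np.append(P,1)
        a,b,z=p[0],-p[1],-p[2]; r=np.hypot(a,b); th=np.arctan2(r,z); x,y=a/r*th,b/r*th
    return np.array([K[0,0]*x+K[0,2],K[1,1]*y+K[1,2]])
E
python3 - <<'E'
from h import *
for n in ['scene','top','wrist']:
    d=snap(n,n+'0'); print(n,{k:np.round(v,4).tolist() for k,v in d.items() if k!='img'})
print(arm.read_state())
E
```

```text
scene {'K': [[418.747, 0.0, 326.533], [0.0, 418.747, 198.234], [0.0, 0.0, 1.0]], 'world_to_cam': [[0.5241, 0.8516, 0.0018, -0.3018], [-0.6981, 0.4284, 0.5737, 0.3182], [0.4878, -0.3019, 0.8191, -1.638], [0.0, 0.0, 0.0, 1.0]]}
top {'K': [[365.4119, 0.0, 313.0145], [0.0, 365.4119, 199.4777], [0.0, 0.0, 1.0]], 'world_to_cam': [[0.0114, -0.9993, -0.0347, 0.0114], [0.9969, 0.0086, 0.0782, -0.5544], [-0.0778, -0.0355, 0.9963, -1.1471], [0.0, 0.0, 0.0, 1.0]]}
wrist {'K': [[309.7069, 0.0, 322.3305], [0.0, 309.7069, 199.2762], [0.0, 0.0, 1.0]], 'T_tool_cam': [[0.0001, 0.9616, 0.2744, 0.0697], [1.0, 0.0002, -0.0011, 0.0002], [-0.0011, 0.2744, -0.9616, -0.17], [0.0, 0.0, 0.0, 1.0]]}
{'time_s': 0.15, 'joints': array([-77.99029465,  30.76807624,  -0.25640301,  88.15499979,
         0.14878139,  61.15553428,  -4.08167662]), 'qd': array([ 0.08679394, -0.12286703,  0.03576516, -0.15366939,  0.03238504,
        0.01422824, -0.14358275]), 'joint_torque': array([ 1.67644284e-03, -5.71325076e+01,  9.92138721e-01, -2.51830065e+01,
       -5.60798566e-02,  1.52409245e-02,  1.18932521e-04]), 'position': array([0.17686042, 0.62495032, 0.21475216]), 'ee_rot': array([[-9.62222222e-01,  2.72265145e-01, -2.93545799e-04],
       [ 2.72265291e-01,  9.62221300e-01, -1.33435073e-03],
       [-8.08411740e-05, -1.36386425e-03, -9.99999067e-01]]), 'wrist_force': array([-0.09794638, -0.3076724 , -0.66841624]), 'moment': array([-0.03793826,  0.04252045, -0.00647224]), 'opening': 1.0006631538246518}
```

View pics/top0.png

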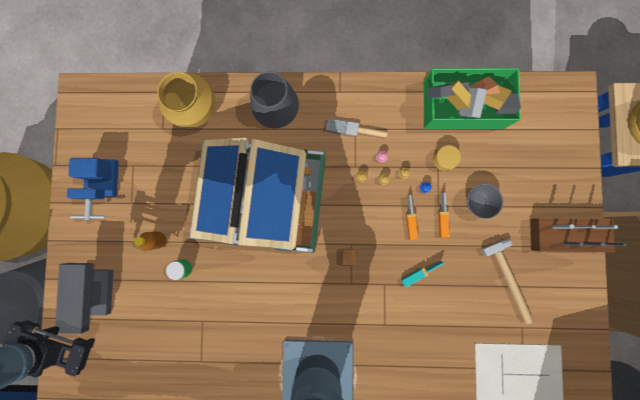

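View pics/scene0.png

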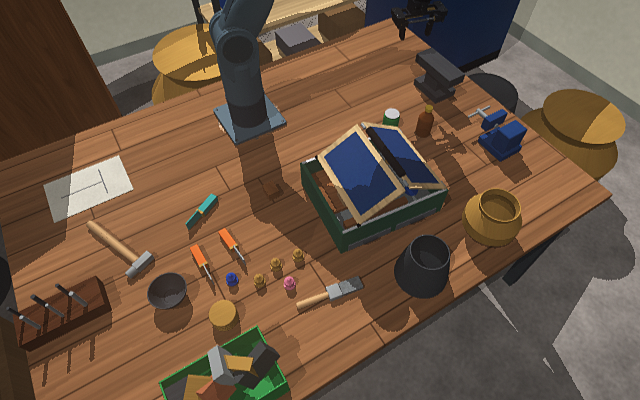

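Top view: cupboard at (195–325, 140–250) with the door ajar. Orange scrapers are at (412,216) and (444,214); turquoise look-alike at (424,272). Brass finials are at (362,176), (384,180) and (404,172); look-alikes are pink (382,157) and blue (426,187). The enlarged crop confirms these.

```bash
python3 - <<'E'
from h import *
im=cv2.imread('pics/top0.png')
a=cv2.resize(im[145:255,350:460],None,fx=5,fy=5,interpolation=cv2.INTER_CUBIC)
cv2.imwrite('pics/topcropA.png',a)
b=cv2.resize(im[130:260,180:340],None,fx=5,fy=4.5,interpolation=cv2.INTER_CUBIC)
cv2.imwrite('pics/topcropB.png',b)
E
```

```text
(no output)
```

View pics/topcropA.png

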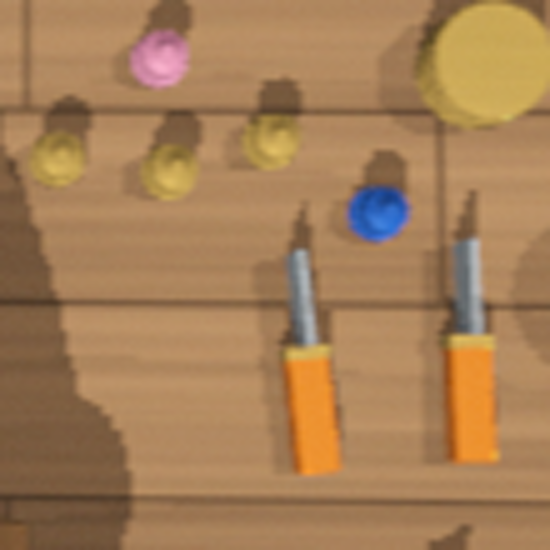

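View pics/topcropB.png

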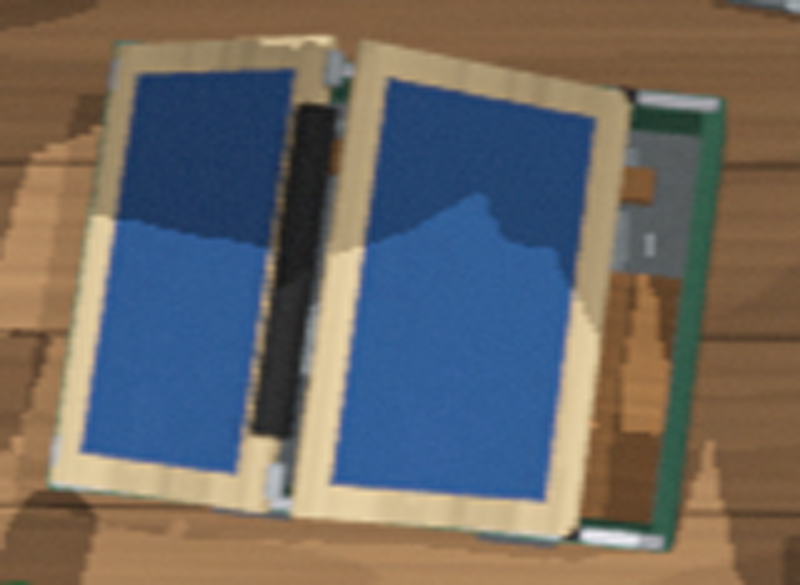

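Crop A confirms 2 orange scrapers, 3 brass finials (tops at crop (59,152), (170,165), (272,135)), plus pink and blue decoys. Crop B shows the cupboard's right rim corners at (725,97) and (668,550), and the bar from (316,105) to (270,435).

```bash
python3 - <<'E'
from h import *
from scipy.optimize import least_squares
B=lambda p:(180+p[0]/5,130+p[1]/4.5); A=lambda p:(350+p[0]/5,145+p[1]/5)
cor={(150,-185):(725,97),(-150,-185):(668,550),(-150,185):(50,487),(150,185):(117,43)}
def f(p):
    c,s=np.cos(p[2]),np.sin(p[2]); r=[]
    for (x,y),px in cor.items():
        P=[p[0]+(c*x-s*y)/1e3,p[1]+(s*x+c*y)/1e3,.115 if y<0 else .118]; r+=list(proj('top0',P)-B(px))
    return r
s=least_squares(f,[.5,.2,0]); print('cup',s.x,np.degrees(s.x[2]),np.round(s.fun,1))
def g(p):
    cu=s.x; c,sn=np.cos(cu[2]),np.sin(cu[2]); q=p[0]; y=180-180*np.cos(q)+12*np.sin(q); z=115+180*np.sin(q)+12*np.cos(q)
    r=[]
    for x,px in((100,(316,105)),(-100,(270,435))):
        r+=list(proj('top0',[cu[0]+(c*x-sn*y)/1e3,cu[1]+(sn*x+c*y)/1e3,z/1e3])-B(px))
    return r
t=least_squares(g,[.6]); print('q',t.x,np.round(t.fun,1))
for n,p in dict(f0=(59,155),f1=(170,168),f2=(272,138)).items(): print(n,at_z('top0',A(p),.030))
for n,(b,r,tip) in dict(s0=((317,472),(307,352),(299,252)),s1=((472,461),(470,341),(467,240))).items():
    pb,pr,pt=at_z('top0',A(b),.024),at_z('top0',A(r),.024),at_z('top0',A(tip),.036)
    print(n,pb,pr,pt,np.degrees(np.arctan2(*(pt-pb)[1::-1])))
E
```

```text
cup [ 0.55929523  0.17752832 -0.09831787] -5.6331988347862 [ 0.3 -0.1  0.7  0.4 -0.5  0.3 -0.5 -0.7]
q [0.54797628] [ 0.   0.1 -0.1  0.6]
f0 [ 0.62982333 -0.13759195  0.03      ]
f1 [ 0.62196255 -0.20768234  0.03      ]
f2 [ 0.64153994 -0.27197605  0.03      ]
s0 [ 0.43123765 -0.29956029  0.024     ] [ 0.50643673 -0.29405796  0.024     ] [ 0.56861478 -0.28690074  0.036     ] 5.265040537077026
s1 [ 0.43927962 -0.39576388  0.024     ] [ 0.51438672 -0.39575499  0.024     ] [ 0.57700708 -0.39110203  0.036     ] 1.9386308148197207
```

```bash
cat >> h.py <<'E'
CX,CY,CA=0.5593,0.1775,-0.0983
def C(x,y,z):  # cupboard mm -> world m
    c,s=np.cos(CA),np.sin(CA); return np.array([CX+(c*x-s*y)/1e3,CY+(s*x+c*y)/1e3,z/1e3])
def invC(P):
    c,s=np.cos(CA),np.sin(CA); d=(np.array(P[:2])-[CX,CY])*1e3; return np.array([c*d[0]+s*d[1],-s*d[0]+c*d[1]])
CYAW=180+np.degrees(CA)
def go(*calls):
    """each call: list of (P,yaw); prints tool-frame shift/turn fractions relative to call start"""
    s=arm.read_state(); p=np.array(s['position']); R=np.array(s['ee_rot']); yaw=np.degrees(np.arctan2(R[1,0],R[0,0]))
    print('t',round(s['time_s'],2),'pos',np.round(p,4),'yaw',round(yaw,1),'F',np.round(s['wrist_force'],1),'open',round(s['opening'],3))
    for call in calls:
        for P,y in call:
            d=R.T@(np.array(P)-p); t=(y-yaw+180)%360-180
            print(np.round(d/.8,4).tolist(),'turn',round(-t/180,4),'dist',round(np.linalg.norm(d),3))
        print('--'); p=np.array(call[-1][0]); 
        y=call[-1][1]; a=np.radians(y-yaw); yaw=y
        R=np.array([[np.cos(a),-np.sin(a),0],[np.sin(a),np.cos(a),0],[0,0,1]])@R
def bar(q): return 180-180*np.cos(q)+12*np.sin(q),115+180*np.sin(q)+12*np.cos(q)
E
python3 - <<'E'
from h import *
w=lambda q,dy=8,dz=-3:(C(0,bar(q)[0]+dy,bar(q)[1]+dz),CYAW)
s=arm.read_state()['position']
mid=np.array([.37,.37,.31])
go([(mid,CYAW)],[(C(0,33,300),CYAW)],[(C(0,33,216),CYAW)],[w(.7),w(.85),w(1.0)],[w(1.15),w(1.3),w(1.44)])
E
```

```text
t 0.15 pos [0.1769 0.625  0.2148] yaw 164.2 F [-0.1 -0.3 -0.7] open 1.001
[-0.3191, -0.2411, -0.1187] turn -0.0565 dist 0.334
--
[-0.2591, -0.175, 0.0128] turn -0.0 dist 0.25
--
[0.0, 0.0001, 0.105] turn -0.0 dist 0.084
--
[-0.0, 0.0313, -0.0265] turn -0.0 dist 0.033
[-0.0, 0.0565, -0.049] turn -0.0 dist 0.06
[-0.0, 0.0847, -0.0676] turn -0.0 dist 0.087
--
[-0.0, 0.0307, -0.0141] turn -0.0 dist 0.027
[-0.0, 0.0632, -0.0235] turn -0.0 dist 0.054
[-0.0, 0.0944, -0.0277] turn -0.0 dist 0.079
--
```

>>> play_rows --motion '[[[-0.1,-0.08,-0.12],-0.0565,0.05],[[-0.16,-0.12,-0.12],-0.0565,0.05],[[-0.22,-0.16,-0.12],-0.0565,0.05],[[-0.25,-0.19,-0.12],-0.0565,0.05],[[-0.25,-0.19,-0.12],-0.0565,0.05]]'

```text
time_s: 0.78
position: [0.3308, 0.4213, 0.3121]
ee_rot: [[-0.995, 0.103, 0.001], [0.103, 0.995, -0.0], [-0.001, -0.0, -1.0]]
wrist_force: [-0.3, 0.3, 0.2]
opening: 0.479
```

```bash
python3 - <<'E'
from h import *
go([(C(0,33,300),CYAW)],[(C(0,33,216),CYAW)])
E
```

```text
t 0.78 pos [0.3308 0.4213 0.3121] yaw 174.1 F [-0.3  0.3  0.2] open 0.479
[-0.3153, -0.2324, 0.0156] turn -0.0016 dist 0.314
--
[0.0001, 0.0, 0.105] turn -0.0 dist 0.084
--
```

>>> play_rows --motion '[[[-0.07,-0.05,0.0],-0.0016,0.05],[[-0.14,-0.1,0.0],-0.0016,0.05],[[-0.21,-0.15,0.0],-0.0016,0.05],[[-0.26,-0.2,0.0],-0.0016,0.05],[[-0.3,-0.22,0.0],-0.0016,0.05]]'

```text
time_s: 1.4
position: [0.551, 0.223, 0.3114]
ee_rot: [[-0.995, 0.096, 0.0], [0.096, 0.995, -0.001], [-0.0, -0.001, -1.0]]
wrist_force: [0.2, 1.3, 0.2]
opening: 0.475
```

```bash
python3 - <<'E'
from h import *
snap('wrist','w1')
go([(C(0,33,300),CYAW)],[(C(0,33,216),CYAW)])
E
```

```text
t 1.45 pos [0.5558 0.2177 0.3112] yaw 174.1 F [ 2.9 -3.8 -0.1] open 0.472
[-0.0093, -0.0082, 0.0141] turn -0.0012 dist 0.015
--
[0.0004, 0.0004, 0.105] turn -0.0 dist 0.084
--
```

View pics/w1.png

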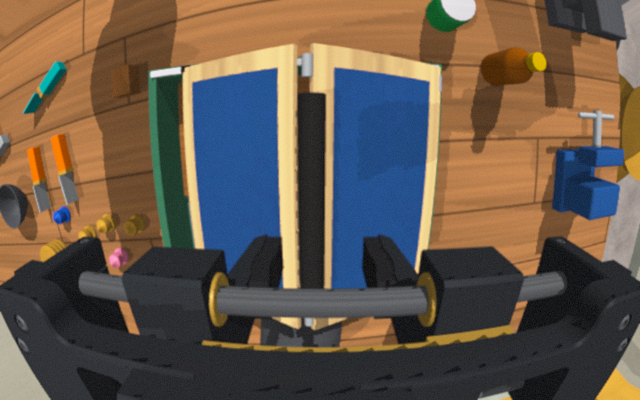

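Wrist view: the bar (column ~312) lies between the two fingers (265 and 378). Straddle and push.

>>> play_rows --motion '[[[-0.015,-0.012,0.015],0,0.05],[[-0.015,-0.012,0.03],0,0.05],[[-0.015,-0.012,0.06],0,0.05],[[-0.015,-0.012,0.09],0,0.05],[[-0.015,-0.012,0.12],0,0.05]]'

```text
time_s: 2.08
position: [0.5589, 0.2171, 0.2138]
ee_rot: [[-0.996, 0.09, -0.002], [0.09, 0.996, 0.0], [0.002, 0.0, -1.0]]
wrist_force: [0.1, 0.0, -0.0]
opening: 0.475
```

>>> play_rows --motion '[[[0,0.006,0],0,0.05],[[0,0.018,-0.013],0,0.05],[[0,0.0313,-0.0265],0,0.05],[[0,0.0565,-0.049],0,0.05],[[0,0.0847,-0.0676],0,0.05]]'

```text
time_s: 2.7
position: [0.5677, 0.2845, 0.2722]
ee_rot: [[-0.996, 0.093, 0.003], [0.093, 0.996, 0.002], [-0.002, 0.002, -1.0]]
wrist_force: [0.8, -0.3, -0.2]
opening: 0.477
```

>>> play_rows --motion '[[[0,0.0307,-0.0141],0,0.05],[[0,0.0632,-0.0235],0,0.05],[[0,0.0944,-0.0277],0,0.05],[[0,0.0944,-0.0277],0,0.05],[[0,0.0944,-0.0277],0,0.05]]'

```text
time_s: 3.32
position: [0.5743, 0.3572, 0.2923]
ee_rot: [[-0.996, 0.094, 0.001], [0.094, 0.996, -0.0], [-0.001, -0.0, -1.0]]
wrist_force: [-0.9, 0.4, -0.1]
opening: 0.475
```

```bash
python3 - <<'E'
from h import *
p=arm.read_state()['position']; print(invC(p),bar(1.44))
go([(C(0,bar(1.44)[0]+8,bar(1.44)[1]-3),CYAW)],[(C(0,150,400),CYAW)])
snap('top','t2')
E
```

```text
[ -2.7165285  180.27038618] (np.float64(168.42123260543406), np.float64(295.02758717936126))
t 3.33 pos [0.5743 0.3572 0.2923] yaw 174.6 F [-0.9  0.4 -0.1] open 0.475
[-0.0034, -0.0048, 0.0004] turn 0.0014 dist 0.005
--
[-0.0001, -0.0331, -0.135] turn -0.0 dist 0.111
--
```

>>> play_rows --motion '[[[0,-0.003,-0.05],0,0.05],[[0,-0.003,-0.1],0,0.05],[[0,-0.06,-0.14],0,0.05],[[0,-0.14,-0.14],0,-0.2],[[0,-0.21,-0.14],0,-0.2]]'

```text
time_s: 4.0
position: [0.5582, 0.1872, 0.4044]
ee_rot: [[-0.995, 0.095, 0.001], [0.095, 0.995, -0.0], [-0.001, -0.0, -1.0]]
wrist_force: [0.0, -0.9, -0.4]
opening: 0.597
```

>>> play_rows --motion '[[[0,-0.02,0],0,-0.2],[[0,-0.02,0],0,-0.2],[[0,-0.02,0],0,-0.2],[[0,-0.02,0],0,-0.2],[[0,-0.02,0],0,-0.2]]'

```text
time_s: 4.62
position: [0.5568, 0.1759, 0.4033]
ee_rot: [[-0.996, 0.091, -0.0], [0.091, 0.996, -0.0], [0.0, -0.0, -1.0]]
wrist_force: [0.3, -0.4, -0.1]
opening: 0.605
```

```bash
python3 - <<'E'
from h import *
snap('wrist','w3'); snap('top','t3'); go()
im=cv2.imread('pics/t3.png')[130:260,180:340]
cv2.imwrite('pics/t3c.png',cv2.resize(im,None,fx=5,fy=4.5,interpolation=cv2.INTER_CUBIC))
E
```

```text
t 4.72 pos [0.5569 0.1754 0.4035] yaw 174.7 F [-0.5  0.5  0.2] open 0.596
```

View pics/w3.png

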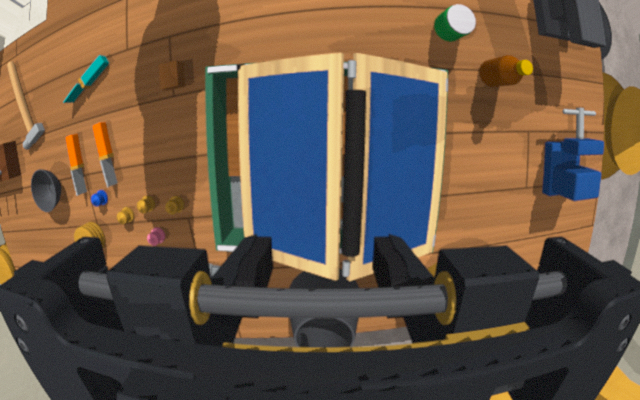

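The door is not open: the bar is still at (352, 92–255). I'll refit q.

```bash
python3 - <<'E'
from h import *
from scipy.optimize import least_squares
def fit(fn,ends):
    def g(p):
        y,z=bar(p[0]); return np.concatenate([proj(fn,C(x+p[1],y,z))-e for x,e in ends])
    t=least_squares(g,[.6,0.]); print(fn,t.x,np.round(t.fun,1),bar(t.x[0]))
fit('w1',[(-100,(312,93))]); fit('w3',[(-100,(354,91)),(100,(352,254))])
B=lambda p:np.array((180+p[0]/5,130+p[1]/4.5))
fit('top0',[(100,B((316,105))),(-100,B((270,435)))])
E
```

```text
w1 [0.57999433 0.90755814] [ 0. -0.] (np.float64(36.0123942996728), np.float64(223.68104436693227))
w3 [0.56617464 1.19983281] [ 1.  -0.8 -1.7  0.9] (np.float64(34.524253108970896), np.float64(221.6808655125053))
top0 [0.54777933 0.90742298] [ 0.1 -0.2 -0.   0.2] (np.float64(32.58654862937779), np.float64(218.98689511184185))
```

View pics/t3c.png

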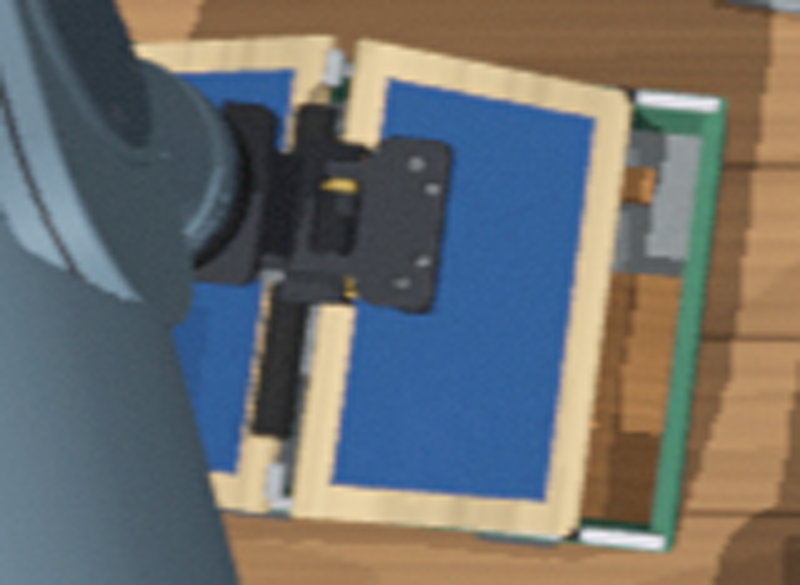

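```bash
python3 - <<'E'
from h import *
w=lambda q,dz:(C(0,bar(q)[0],bar(q)[1]+dz),CYAW)
go([(C(0,34,260),CYAW)],[w(.56,-2.5)],[w(.63,-2.5),w(.7,-2.5),w(.78,-2),w(.86,-2),w(.94,-1.5)],[w(1.02,-1.5),w(1.1,-1),w(1.18,-.5),w(1.26,-.5),w(1.34,0)],[w(1.39,.5),w(1.44,1),w(1.46,1)])
E
```

```text
t 4.72 pos [0.5569 0.1754 0.4035] yaw 174.7 F [-0.5  0.5  0.2] open 0.596
[-0.0031, 0.0455, 0.1793] turn 0.0019 dist 0.148
--
[-0.0, -0.0002, 0.0521] turn -0.0 dist 0.042
--
[0.0, 0.0097, -0.0125] turn -0.0 dist 0.013
[0.0, 0.0202, -0.0242] turn -0.0 dist 0.025
[0.0, 0.0333, -0.0373] turn -0.0 dist 0.04
[0.0, 0.0472, -0.0487] turn -0.0 dist 0.054
[0.0, 0.0621, -0.0596] turn -0.0 dist 0.069
--
[0.0, 0.0156, -0.009] turn -0.0 dist 0.014
[0.0, 0.0319, -0.0174] turn -0.0 dist 0.029
[0.0, 0.0487, -0.0245] turn -0.0 dist 0.044
[0.0, 0.0661, -0.0295] turn -0.0 dist 0.058
[0.0, 0.0837, -0.0338] turn -0.0 dist 0.072
--
[0.0, 0.0112, -0.0022] turn -0.0 dist 0.009
[0.0, 0.0224, -0.0038] turn -0.0 dist 0.018
[0.0, 0.0269, -0.0041] turn -0.0 dist 0.022
--
```

>>> play_rows --motion '[[[-0.003,0.0455,0.06],0,0.0],[[-0.003,0.0455,0.12],0,0.0],[[-0.003,0.0455,0.179],0,0.0],[[-0.003,0.0455,0.179],0,0.0],[[-0.003,0.0455,0.179],0,0.0]]'

```text
time_s: 5.35
position: [0.5638, 0.2112, 0.2624]
ee_rot: [[-0.996, 0.093, 0.002], [0.093, 0.996, 0.001], [-0.002, 0.001, -1.0]]
wrist_force: [-0.1, -1.0, -0.0]
opening: 0.502
```

>>> play_rows --motion '[[[0,0,0.026],0,0.0],[[0,0,0.052],0,0.0],[[0,0,0.052],0,0.3],[[0,0,0.052],0,1],[[0,0,0.052],0,1]]' --squeeze 30

```text
time_s: 5.98
position: [0.5636, 0.2112, 0.2205]
ee_rot: [[-0.996, 0.093, 0.002], [0.093, 0.996, 0.001], [-0.002, 0.001, -1.0]]
wrist_force: [-0.7, -0.3, 0.0]
opening: 0.188
```

>>> play_rows --motion '[[[0,0,0],0,1],[[0,0,0],0,1],[[0,0,0],0,1],[[0,0,0],0,1],[[0,0,0],0,1]]'

```text
time_s: 6.6
position: [0.5627, 0.2108, 0.2188]
ee_rot: [[-0.996, 0.093, -0.0], [0.093, 0.996, -0.0], [0.0, -0.0, -1.0]]
wrist_force: [0.5, -0.4, 0.1]
opening: 0.004
```

```bash
python3 - <<'E'
from h import *
go(); print(invC(arm.read_state()['position']))
E
```

```text
t 6.6 pos [0.5627 0.2108 0.2188] yaw 174.7 F [ 0.5 -0.4  0.1] open 0.004
[ 0.07384385 33.47977947]
```

```bash
python3 - <<'E'
from h import *
snap('wrist','w4'); snap('scene','s4')
a=cv2.imread('pics/w4.png')[:,180:500]; b=cv2.imread('pics/s4.png')[90:260,290:460]
cv2.imwrite('pics/c4.png',np.hstack([a,cv2.resize(b,(400,400),interpolation=cv2.INTER_CUBIC)]))
E
```

```text
(no output)
```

View pics/c4.png

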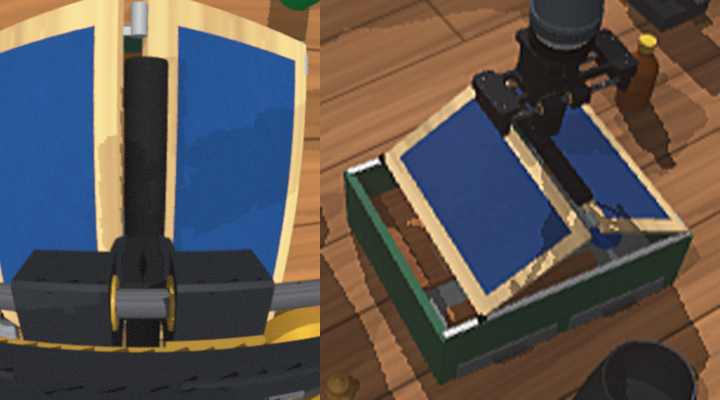

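```bash
python3 - <<'E'
from h import *
from scipy.optimize import least_squares
def g(p):
    y,z=p; r=[]
    r+=[proj('w4',C(-100,y,z))[0]-326]
    r+=list((proj('s4',C(100,y,z))-[404,172])*.7)
    B=lambda p:np.array((180+p[0]/5,130+p[1]/4.5))
    r+=list(proj('top0',C(100,y,z))-B((316,105)))+list(proj('top0',C(-100,y,z))-B((270,435)))
    r+=[proj('w3',C(-100,y,z))[0]-354,proj('w3',C(100,y,z))[0]-352, proj('w1',C(-100,y,z))[0]-312]
    return r
t=least_squares(g,[33,219]); print(t.x,np.round(t.fun,1))
for z in (190,205,219): 
  for y in(22,34): print(y,z,[np.round(proj('w4',C(-100,y+d,z))) for d in(-12,12)],proj('s4',C(100,y,z)))
E
```

```text
[ 35.22412981 219.27155936] [ 0.1 -0.7  1.6 -1.  -0.  -1.1  0.4  1.4 -1.3 -0.8]
22 190 [array([286.,  67.]), array([324.,  66.])] [397.53315621 182.05071822]
34 190 [array([305.,  66.]), array([343.,  66.])] [401.0587062  180.61731102]
22 205 [array([283.,  63.]), array([324.,  62.])] [398.2664062  178.89501438]
34 205 [array([303.,  62.]), array([344.,  63.])] [401.82597376 177.45494742]
22 219 [array([280.,  59.]), array([324.,  58.])] [398.9643934  175.89107176]
34 219 [array([302.,  58.]), array([346.,  59.])] [402.55630649 174.44481414]
```

```bash
python3 - <<'E'
from h import *
p=np.array(arm.read_state()['position']); print(p)
for dz in(0,.019,.045,.064): print(dz,proj('w4',p+[0,0,dz]),proj('s4',p+[0,0,dz]))
for x in(-100,0,100): print(x,proj('w4',C(x,35,219)),proj('s4',C(x,35,219)))
im=cv2.imread('pics/s4.png')[100:200,350:450]; a=cv2.imread('pics/w4.png')[190:330,260:400]
cv2.imwrite('pics/c5.png',np.hstack([cv2.resize(im,(400,400),interpolation=cv2.INTER_CUBIC),cv2.resize(a,(400,400),interpolation=cv2.INTER_CUBIC)]))
E
```

```text
[0.56264363 0.21078643 0.21884424]
0 [321.92387186 233.50837517] [384.56743938 150.81503725]
0.019 [321.91732595 246.92283257] [385.31179468 146.51248365]
0.045 [321.90700688 270.50605891] [386.3613851  140.44559719]
0.064 [321.89855716 293.09961877] [387.15203983 135.87542167]
-100 [325.70812517  58.24198936] [368.58188022 128.74741906]
0 [324.53822464 233.52395619] [385.01119621 150.59563193]
100 [323.40018372 356.10638607] [402.85481121 174.32462339]
```

View pics/c5.png

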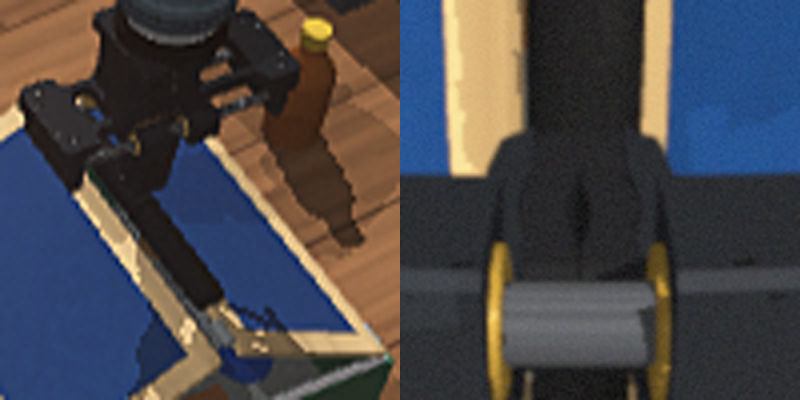

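>>> play_rows --motion '[[[0,0,0.002],0,1],[[0,0,0.004],0,1],[[0,0,0.006],0,1],[[0,0,0.008],0,1],[[0,0,0.01],0,1]]'

```text
time_s: 7.32
position: [0.5627, 0.2108, 0.2107]
ee_rot: [[-0.996, 0.093, -0.0], [0.093, 0.996, -0.0], [0.0, -0.0, -1.0]]
wrist_force: [-0.3, -0.1, -0.3]
opening: 0.01
```

>>> play_rows --motion '[[[0,0,0.002],0,1],[[0,0,0.004],0,1],[[0,0,0.006],0,1],[[0,0,0.008],0,1],[[0,0,0.01],0,1]]'

```text
time_s: 7.95
position: [0.5627, 0.2107, 0.2028]
ee_rot: [[-0.996, 0.093, 0.0], [0.093, 0.996, -0.0], [-0.0, -0.0, -1.0]]
wrist_force: [-0.4, -0.4, 0.7]
opening: 0.004
```

```bash
python3 - <<'E'
from h import *
snap('wrist','w5'); go()
def prof(fn,rows,a=270,b=380,th=60):
    g=cv2.imread(f'pics/{fn}.png').max(2)
    for r in rows:
        d=np.where(g[r,a:b]<th)[0]+a
        print(fn,r,d.min() if len(d) else 0,d.max() if len(d) else 0,len(d))
for f in('w4','w5'): prof(f,range(40,180,14))
g=cv2.imread('pics/w4.png'); print(g[120,295:360:3].tolist())
E
```

```text
t 8.0 pos [0.5626 0.2107 0.2026] yaw 174.7 F [-0.2 -0.6  0.1] open 0.005
w4 40 305 320 16
w4 54 0 0 0
w4 68 305 346 42
w4 82 305 346 42
w4 96 304 346 43
w4 110 305 346 42
w4 124 305 345 41
w4 138 305 345 41
w4 152 305 345 41
w4 166 305 345 41
w5 40 299 316 18
w5 54 301 336 36
w5 68 299 343 45
w5 82 298 343 46
w5 96 298 343 46
w5 110 298 343 46
w5 124 299 342 44
w5 138 298 342 45
w5 152 298 342 45
w5 166 299 342 44
[[151, 223, 248], [117, 173, 213], [76, 109, 137], [36, 56, 79], [32, 33, 32], [31, 38, 37], [44, 42, 43], [39, 37, 39], [40, 37, 41], [39, 44, 46], [44, 47, 50], [45, 44, 45], [40, 41, 44], [43, 43, 47], [39, 36, 37], [36, 35, 41], [31, 33, 36], [36, 43, 48], [129, 192, 229], [124, 184, 222], [120, 174, 214], [127, 85, 64]]
```

>>> play_rows --motion '[[[0,0,-0.07],0,0],[[0,0,-0.14],0,0],[[0,0,-0.2],0,0],[[0,0,-0.2],0,0],[[0,0,-0.2],0,0]]'

```text
time_s: 8.62
position: [0.5622, 0.2108, 0.3619]
ee_rot: [[-0.996, 0.093, -0.001], [0.093, 0.996, -0.0], [0.001, -0.0, -1.0]]
wrist_force: [-0.9, -0.2, -0.9]
opening: 0.499
```

```bash
python3 - <<'E'
from h import *
snap('wrist','w6'); go()
E
```

```text
t 8.68 pos [0.5619 0.2107 0.3613] yaw 174.7 F [-0.3  0.3 -1.5] open 0.5
```

>>> play_rows --motion '[[[0,-0.06,0],0,0],[[0,-0.12,0],0,0],[[0,-0.18,0],0,0],[[0,-0.18,0],0,0],[[0,-0.18,0],0,0]]'

```text
time_s: 9.3
position: [0.5487, 0.0682, 0.3617]
ee_rot: [[-0.996, 0.093, -0.002], [0.093, 0.996, 0.0], [0.002, 0.0, -1.0]]
wrist_force: [0.4, 1.2, -0.1]
opening: 0.5
```

```bash
python3 - <<'E'
from h import *
snap('wrist','w7'); go()
a=cv2.imread('pics/w6.png')[:,140:500]; b=cv2.imread('pics/w7.png')[:,240:]
cv2.imwrite('pics/c6.png',np.hstack([a,b]))
E
```

```text
t 9.35 pos [0.5488 0.0689 0.3618] yaw 174.8 F [ 0.7 -0.4  0.3] open 0.502
```

View pics/c6.png

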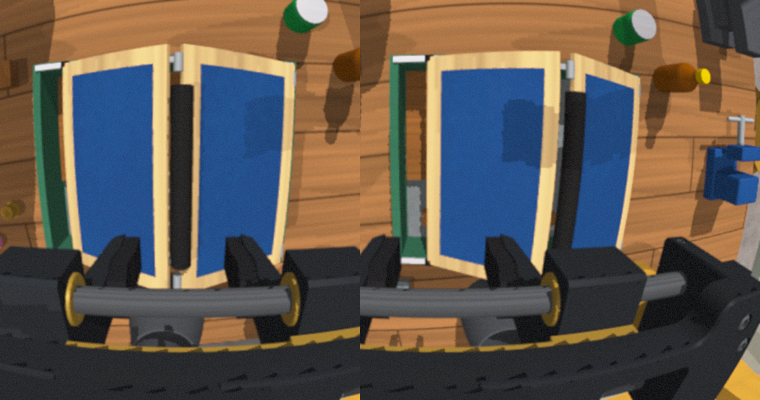

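Bar near end: w6 at (321,85), far end (321,268); w7 at (456,93), with (444,245) further along. Triangulating.

```bash
python3 - <<'E'
from h import *
from scipy.optimize import least_squares
def g(p):
    y,z=p[:2]
    return list(proj('w6',C(-100+p[2],y,z))-[321,85])+list(proj('w6',C(100+p[2],y,z))-[321,268])+list(proj('w7',C(-100+p[2],y,z))-[456,93])
t=least_squares(g,[33,219,0]); print(t.x,np.round(t.fun,1))
def prof(fn,rows,a,b,th=60):
    g=cv2.imread(f'pics/{fn}.png').max(2)
    for r in rows:
        d=np.where(g[r,a:b]<th)[0]+a; print(fn,r,d.min(),d.max(),len(d))
prof('w6',(110,140,170,200),300,345); prof('w7',(110,140,170,200),435,470)
# cupboard rim near/far right corners w6
for nm,px in (('w7nr',(392-360+240,59)),('w7fr',(397-360+240,265))): print(nm,invC(at_z('w7',px,.115)))
E
```

```text
[ 32.21292604 217.35931391   1.5044381 ] [ 0.3  0.4 -0.5 -0.1  0.1 -0.3]
w6 110 310 331 22
w6 140 311 331 21
w6 170 310 330 21
w6 200 310 330 21
w7 110 445 464 20
w7 140 444 463 20
w7 170 440 460 21
w7 200 438 457 20
w7nr [-144.85150225 -177.18848508]
w7fr [ 153.53174589 -177.550627  ]
```

The triangulation contradicts the contact. The bar is at z≈217, yet the "tip" at z=203 met almost no resistance. The fingers seen by the wrist camera also look ~25 mm shorter than the nominal TCP. I'll check by touching the bare bench.

```bash
python3 - <<'E'
from h import *
go([((.53,-.1,.30),CYAW)],[((.5,-.19,.12),CYAW)],[((.5,-.19,.03),CYAW)])
E
```

```text
t 9.35 pos [0.5488 0.0689 0.3618] yaw 174.8 F [ 0.7 -0.4  0.3] open 0.502
[0.004, -0.2124, 0.0773] turn 0.0022 dist 0.181
--
[0.0259, -0.1157, 0.225] turn -0.0 dist 0.203
--
[-0.0002, -0.0, 0.1125] turn -0.0 dist 0.09
--
```

>>> play_rows --motion '[[[0,-0.07,0.02],0,1],[[0,-0.14,0.04],0,1],[[0.004,-0.2124,0.077],0,1],[[0.004,-0.2124,0.077],0,1],[[0.004,-0.2124,0.077],0,1]]'

```text
time_s: 9.98
position: [0.5307, -0.0997, 0.301]
ee_rot: [[-0.996, 0.091, -0.001], [0.091, 0.996, 0.001], [0.001, 0.001, -1.0]]
wrist_force: [0.8, 0.2, -0.0]
opening: 0.01
```

>>> play_rows --motion '[[[0.01,-0.04,0.07],0,1],[[0.02,-0.08,0.14],0,1],[[0.026,-0.115,0.21],0,1],[[0.026,-0.115,0.225],0,1],[[0.026,-0.115,0.225],0,1]]'

```text
time_s: 10.6
position: [0.502, -0.1889, 0.1211]
ee_rot: [[-0.996, 0.09, -0.0], [0.09, 0.996, 0.001], [0.001, 0.001, -1.0]]
wrist_force: [-0.0, -0.1, 0.2]
opening: 0.002
```

>>> play_rows --motion '[[[0,0,0.03],0,1],[[0,0,0.06],0,1],[[0,0,0.09],0,1],[[0,0,0.12],0,1],[[0,0,0.135],0,1]]'

```text
time_s: 11.22
position: [0.5034, -0.1893, 0.0141]
ee_rot: [[-0.996, 0.09, 0.003], [0.09, 0.996, 0.001], [-0.003, 0.001, -1.0]]
wrist_force: [0.2, -0.3, 0.1]
opening: 0.005
```

>>> play_rows --motion '[[[0,0,0.002],0,1],[[0,0,0.004],0,1],[[0,0,0.006],0,1],[[0,0,0.008],0,1],[[0,0,0.01],0,1]]'

```text
time_s: 11.85
position: [0.5011, -0.1912, 0.0054]
ee_rot: [[-0.996, 0.093, 0.0], [0.093, 0.996, -0.0], [-0.0, -0.0, -1.0]]
wrist_force: [-0.5, -0.6, -0.6]
opening: 0.004
```

>>> play_rows --motion '[[[0,0,0.002],0,1],[[0,0,0.004],0,1],[[0,0,0.006],0,1],[[0,0,0.007],0,1],[[0,0,0.008],0,1]]'

```text
time_s: 12.48
position: [0.501, -0.1911, -0.0012]
ee_rot: [[-0.996, 0.093, 0.0], [0.093, 0.996, -0.0], [-0.0, -0.0, -1.0]]
wrist_force: [0.6, 0.7, -0.4]
opening: 0.005
```

```bash
python3 - <<'E'
from h import *
snap('wrist','w8'); snap('scene','s8'); go()
p=arm.read_state()['position']; print(proj('w8',p),proj('s8',p))
b=cv2.imread('pics/s8.png'); u,v=proj('s8',p).astype(int)
a=cv2.imread('pics/w8.png')[180:330,250:400]
cv2.imwrite('pics/c8.png',np.hstack([cv2.resize(a,(400,400),interpolation=cv2.INTER_CUBIC),cv2.resize(b[v-50:v+30,u-40:u+40],(400,400),interpolation=cv2.INTER_CUBIC)]))
E
```

```text
t 12.57 pos [ 0.5009 -0.1911 -0.0012] yaw 174.7 F [ 0.2  0.2 -0.1] open 0.006
[322.05001436 233.4056617 ] [263.25526504 233.94823287]
```

View pics/c8.png

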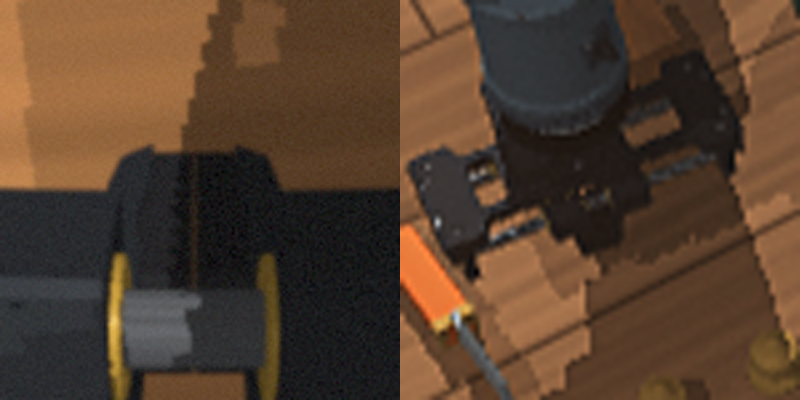

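>>> play_rows --motion '[[[0,0,0.002],0,1],[[0,0,0.004],0,1],[[0,0,0.006],0,1],[[0,0,0.007],0,1],[[0,0,0.008],0,1]]'

```text
time_s: 13.2
position: [0.501, -0.1911, -0.0076]
ee_rot: [[-0.996, 0.093, 0.0], [0.093, 0.996, -0.0], [-0.0, 0.0, -1.0]]
wrist_force: [-1.6, 0.1, 0.3]
opening: 0.006
```

>>> play_rows --motion '[[[0,0,0.001],0,1],[[0,0,0.002],0,1],[[0,0,0.003],0,1],[[0,0,0.004],0,1],[[0,0,0.004],0,1]]'

```text
time_s: 13.82
position: [0.501, -0.1911, -0.0108]
ee_rot: [[-0.996, 0.093, -0.0], [0.093, 0.996, 0.0], [0.0, 0.0, -1.0]]
wrist_force: [0.2, 1.3, -0.3]
opening: 0.004
```

No contact at −11 mm, so the fingers really are shorter than stated. I'll keep probing to find the offset.

>>> play_rows --motion '[[[0,0,0.002],0,1],[[0,0,0.004],0,1],[[0,0,0.006],0,1],[[0,0,0.0075],0,1],[[0,0,0.0075],0,1]]'

```text
time_s: 14.45
position: [0.5009, -0.1911, -0.0169]
ee_rot: [[-0.996, 0.093, -0.0], [0.093, 0.996, 0.0], [0.0, 0.0, -1.0]]
wrist_force: [-0.2, -0.7, -0.7]
opening: 0.005
```

>>> play_rows --motion '[[[0,0,0.001],0,1],[[0,0,0.002],0,1],[[0,0,0.003],0,1],[[0,0,0.004],0,1],[[0,0,0.004],0,1]]'

```text
time_s: 15.08
position: [0.5009, -0.1911, -0.02]
ee_rot: [[-0.996, 0.093, -0.0], [0.093, 0.996, 0.0], [0.0, 0.0, -1.0]]
wrist_force: [-0.2, 0.2, 0.1]
opening: 0.002
```

>>> play_rows --motion '[[[0,0,0.001],0,1],[[0,0,0.002],0,1],[[0,0,0.003],0,1],[[0,0,0.004],0,1],[[0,0,0.004],0,1]]'

```text
time_s: 15.7
position: [0.501, -0.1911, -0.0228]
ee_rot: [[-0.996, 0.093, 0.0], [0.093, 0.996, 0.0], [-0.0, 0.0, -1.0]]
wrist_force: [-1.2, 1.0, 5.6]
opening: 0.001
```

>>> play_rows --motion '[[[0,0,0.001],0,1],[[0,0,0.002],0,1],[[0,0,0.003],0,1],[[0,0,0.004],0,1],[[0,0,0.004],0,1]]'

```text
time_s: 16.32
position: [0.5011, -0.1911, -0.023]
ee_rot: [[-0.996, 0.094, 0.0], [0.094, 0.996, 0.002], [-0.0, 0.002, -1.0]]
wrist_force: [-11.3, 6.0, 45.2]
opening: 0.003
```

Contact comes at reading z = −0.0226, so the real fingertips are 22.5 mm behind the nominal TCP. I'll correct for that and pinch the bar again.

>>> play_rows --motion '[[[0,0,-0.06],0,0],[[0,0,-0.12],0,0],[[0,0,-0.2],0,0],[[0,0,-0.27],0,0],[[0,0,-0.33],0,0]]'

```text
time_s: 16.95
position: [0.5011, -0.1912, 0.2401]
ee_rot: [[-0.996, 0.093, 0.002], [0.093, 0.996, -0.0], [-0.002, -0.0, -1.0]]
wrist_force: [1.2, 0.3, 0.1]
opening: 0.501
```

```bash
cat >> h.py <<'E'
TIP=22.5
def T(x,y,z): return C(x,y,z-TIP)      # real fingertip target, cupboard mm
def W(x,y,z): return np.array([x,y,z-TIP/1e3])  # real fingertip target, world m
E
python3 - <<'E'
from h import *
w=lambda q,dz:(T(0,bar(q)[0],bar(q)[1]+dz),CYAW)
go([(W(.53,0,.285),CYAW)],[(T(0,32.5,285),CYAW)],[w(.54,-2.5)],[w(.62,-2.5),w(.7,-2.5),w(.78,-2),w(.86,-2),w(.94,-1.5)],[w(1.02,-1.5),w(1.1,-1),w(1.18,-.5),w(1.26,-.5),w(1.34,0)],[w(1.39,.5),w(1.44,1),w(1.46,1)])
E
```

```text
t 16.95 pos [ 0.5011 -0.1912  0.2401] yaw 174.7 F [1.2 0.3 0.1] open 0.501
[-0.0137, 0.2413, -0.028] turn 0.0016 dist 0.195
--
[-0.0147, 0.265, 0.0] turn -0.0 dist 0.212
--
[0.0001, -0.0009, 0.0871] turn -0.0 dist 0.07
--
[-0.0, 0.0109, -0.0144] turn -0.0 dist 0.014
[-0.0, 0.0228, -0.0279] turn -0.0 dist 0.029
[-0.0001, 0.0359, -0.041] turn -0.0 dist 0.044
[-0.0001, 0.0498, -0.0524] turn -0.0 dist 0.058
[-0.0001, 0.0647, -0.0633] turn -0.0 dist 0.072
--
[-0.0, 0.0156, -0.009] turn -0.0 dist 0.014
[-0.0, 0.0319, -0.0174] turn -0.0 dist 0.029
[-0.0, 0.0487, -0.0245] turn -0.0 dist 0.044
[-0.0, 0.0661, -0.0295] turn -0.0 dist 0.058
[-0.0001, 0.0837, -0.0338] turn -0.0 dist 0.072
--
[-0.0, 0.0112, -0.0022] turn -0.0 dist 0.009
[-0.0, 0.0224, -0.0038] turn -0.0 dist 0.018
[-0.0, 0.0269, -0.0041] turn -0.0 dist 0.022
--
```

>>> play_rows --motion '[[[0,0.06,-0.028],0,0],[[-0.006,0.12,-0.028],0,0],[[-0.01,0.18,-0.028],0.0016,0],[[-0.0137,0.2413,-0.028],0.0016,0],[[-0.0137,0.2413,-0.028],0.0016,0]]'

```text
time_s: 17.58
position: [0.53, 0.0048, 0.2598]
ee_rot: [[-0.996, 0.091, -0.0], [0.091, 0.996, 0.002], [0.0, 0.002, -1.0]]
wrist_force: [0.0, -0.6, 0.2]
opening: 0.498
```

>>> play_rows --motion '[[[-0.003,0.07,0],0,0],[[-0.008,0.14,0],0,0],[[-0.012,0.21,0],0,0],[[-0.0147,0.265,0],0,0],[[-0.0147,0.265,0],0,0]]'

```text
time_s: 18.2
position: [0.5619, 0.2133, 0.2594]
ee_rot: [[-0.996, 0.093, -0.001], [0.093, 0.996, 0.001], [0.001, 0.001, -1.0]]
wrist_force: [1.0, -0.5, -1.1]
opening: 0.5
```

>>> play_rows --motion '[[[0,-0.0009,0.03],0,0],[[0,-0.0009,0.06],0,0],[[0,-0.0009,0.0871],0,0],[[0,-0.0009,0.0871],0,0.3],[[0,-0.0009,0.0871],0,1]]'

```text
time_s: 18.82
position: [0.563, 0.2081, 0.1913]
ee_rot: [[-0.995, 0.1, 0.001], [0.1, 0.995, -0.0], [-0.001, 0.0, -1.0]]
wrist_force: [0.1, -0.6, -0.3]
opening: 0.299
```

>>> play_rows --motion '[[[0,0,0],0,1],[[0,0,0],0,1],[[0,0,0],0,1],[[0,0,0],0,1],[[0,0,0],0,1]]'

```text
time_s: 19.45
position: [0.563, 0.2086, 0.1907]
ee_rot: [[-0.995, 0.099, 0.001], [0.099, 0.995, -0.0], [-0.001, -0.0, -1.0]]
wrist_force: [2.4, -2.3, 2.4]
opening: 0.255
```

```bash
python3 - <<'E'
from h import *
p=arm.read_state()['position'];print(invC(p),p[2]*1e3+TIP)
E
```

```text
[ 0.59995921 31.34827232] 213.2172776952432
```

>>> play_rows --motion '[[[0,0.0109,-0.0144],0,1],[[0,0.0228,-0.0285],0,1],[[0,0.0359,-0.042],0,1],[[0,0.0498,-0.054],0,1],[[0,0.0647,-0.065],0,1]]'

```text
time_s: 20.08
position: [0.5679, 0.2556, 0.2436]
ee_rot: [[-0.995, 0.102, -0.001], [0.102, 0.995, -0.007], [0.0, -0.007, -1.0]]
wrist_force: [-2.2, -11.4, 11.4]
opening: 0.219
```

>>> play_rows --motion '[[[0,0.0156,-0.009],0,1],[[0,0.0319,-0.0175],0,1],[[0,0.0487,-0.0255],0,1],[[0,0.0661,-0.0305],0,1],[[0,0.0837,-0.035],0,1]]'

```text
time_s: 20.7
position: [0.5757, 0.3257, 0.2766]
ee_rot: [[-0.995, 0.1, 0.004], [0.1, 0.995, 0.0], [-0.004, 0.001, -1.0]]
wrist_force: [-7.5, -9.8, 33.7]
opening: 0.155
```

>>> play_rows --motion '[[[0,0.0112,-0.0022],0,1],[[0,0.0224,-0.0038],0,1],[[0,0.028,-0.0045],0,1],[[0,0.028,-0.0045],0,1],[[0,0.028,-0.0045],0,1]]'

```text
time_s: 21.32
position: [0.5783, 0.3502, 0.2813]
ee_rot: [[-0.995, 0.099, 0.007], [0.099, 0.995, 0.004], [-0.006, 0.005, -1.0]]
wrist_force: [-7.3, -6.3, 31.9]
opening: 0.124
```

```bash
python3 - <<'E'
from h import *
p=arm.read_state()['position'];print(invC(p),p[2]*1e3+TIP,bar(1.45))
E
```

```text
[  1.90801869 173.76181771] 303.7755526534014 (np.float64(170.22205740632506), np.float64(295.1343716191744))
```

>>> play_rows --motion '[[[0,0,0],0,0.3],[[0,0,-0.02],0,0.1],[[0,0,-0.06],0,0.1],[[0,-0.03,-0.1],0,0],[[0,-0.12,-0.1],0,0]]'

```text
time_s: 21.95
position: [0.5672, 0.2668, 0.3556]
ee_rot: [[-0.996, 0.092, 0.002], [0.092, 0.996, 0.003], [-0.001, 0.003, -1.0]]
wrist_force: [1.4, -1.1, -0.5]
opening: 0.497
```

>>> play_rows --motion '[[[0,-0.06,-0.04],0,0],[[0,-0.12,-0.04],0,0],[[0,-0.16,-0.04],0,0],[[0,-0.16,-0.04],0,0],[[0,-0.16,-0.04],0,0]]'

```text
time_s: 22.58
position: [0.5546, 0.1377, 0.3856]
ee_rot: [[-0.995, 0.097, -0.001], [0.097, 0.995, 0.001], [0.001, 0.001, -1.0]]
wrist_force: [-0.1, 0.3, 0.7]
opening: 0.502
```

```bash
python3 - <<'E'
from h import *
snap('wrist','w9'); go()
p=arm.read_state()['position']; print(proj('w9',p))
for q in(1.2,1.3,1.4,1.45): print(q,[proj('w9',C(x,*bar(q))).round() for x in(-100,100)])
E
```

```text
t 22.62 pos [0.5546 0.138  0.3855] yaw 174.5 F [ 0.3 -0.3 -1. ] open 0.499
[322.62082119 233.50583729]
1.2 [array([497.,  92.]), array([473., 282.])]
1.3 [array([513.,  94.]), array([488., 282.])]
1.4 [array([529.,  97.]), array([502., 282.])]
1.45 [array([536.,  98.]), array([508., 282.])]
```

View pics/w9.png

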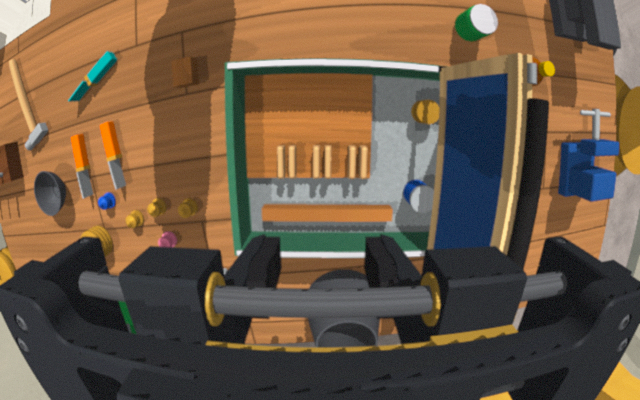

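Door is folded open (bar at (540,100), matching q≈1.45). Slots 0/1/2 are at columns ~287/322/359, rows 146–178; the rail is at (262–392, 206–220). Measuring slots and rail.

```bash
python3 - <<'E'
from h import *
for n,px in dict(s0n=(287,146),s0f=(287,178),s1n=(322.5,146),s1f=(322.5,178),s2n=(359,146),s2f=(359,178)).items(): print(n,invC(at_z('w9',px,.085)))
for n,px in dict(rnr=(263,206),rnl=(392,206),rfr=(263,220.5),rfl=(392,220.5)).items(): print(n,invC(at_z('w9',px,.068)))
for n,px in dict(nr=(227,63),fr=(238,256),nl=(440,63)).items(): print(n,invC(at_z('w9',px,.115)))
print([proj('w9',C(95,-35+d,68)) for d in(-110,110)])
g=cv2.imread('pics/w9.png'); g=cv2.resize(g[50:270,220:450],None,fx=3.4,fy=2.7,interpolation=cv2.INTER_CUBIC); cv2.imwrite('pics/c9.png',g)
E
```

```text
s0n [-20.98431638 -93.39563365]
s0f [ 29.11373204 -94.42948706]
s1n [-20.71263997 -39.18802927]
s1f [ 29.18546965 -39.09773274]
s2n [-21.18065268  16.58671584]
s2f [28.94928101 17.83523996]
rnr [  80.12986111 -138.19167469]
rnl [79.92522418 77.57802236]
rfr [ 105.83013793 -139.65376967]
rfl [105.76572255  79.41023706]
nr [-148.8150375  -176.97459978]
fr [ 150.79898697 -175.96488243]
nl [-152.92227912  132.79909993]
[array([259.53713447, 214.41920044]), array([389.92599883, 214.52827749])]
```

View pics/c9.png

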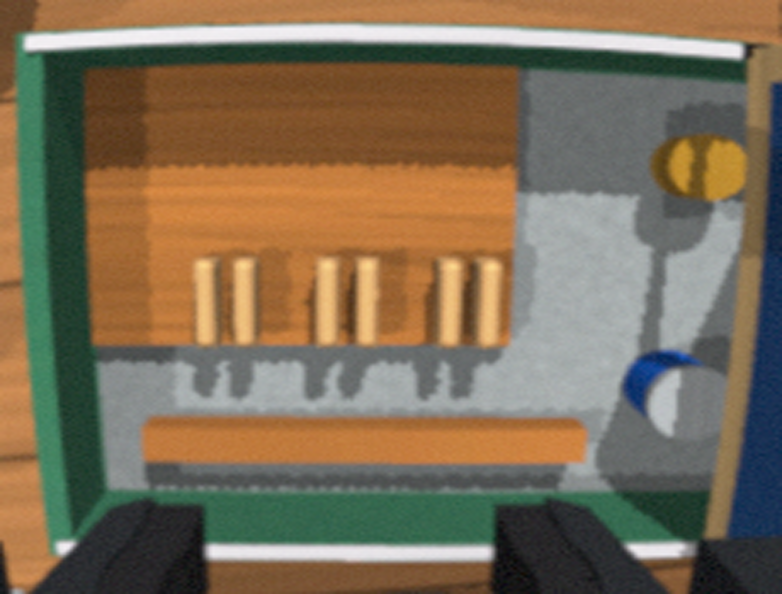

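Slot and rail positions agree with a ~5 mm cupboard shift in y; updating that. Next, go over the bench items and segment orange and brass from close up.

```bash
sed -i 's/^CX,CY,CA=.*/CX,CY,CA=0.5602,0.1825,-0.0983/' h.py; python3 - <<'E'
from h import *
go([((.53,-.07,.36),CYAW)],[((.52,-.27,.3),180)])
E
```

```text
t 22.62 pos [0.5546 0.138  0.3855] yaw 174.5 F [ 0.3 -0.3 -1. ] open 0.499
[0.0057, -0.2618, 0.0318] turn 0.0008 dist 0.211
--
[-0.0122, -0.2501, 0.0749] turn -0.0313 dist 0.209
--
```

>>> play_rows --motion '[[[0,-0.07,0],0,0],[[0,-0.14,0],0,0],[[0.0,-0.21,0.03],0,0],[[0.006,-0.262,0.032],0,0],[[0.006,-0.262,0.032],0,0]]'

```text
time_s: 23.25
position: [0.5291, -0.0744, 0.3601]
ee_rot: [[-0.995, 0.102, -0.001], [0.102, 0.995, -0.001], [0.001, -0.001, -1.0]]
wrist_force: [0.5, 0.1, 0.1]
opening: 0.504
```

>>> play_rows --motion '[[[0,-0.07,0.02],0,0],[[-0.006,-0.14,0.04],-0.015,0],[[-0.012,-0.21,0.075],-0.0313,0],[[-0.012,-0.25,0.075],-0.0313,0],[[-0.012,-0.25,0.075],-0.0313,0]]'

```text
time_s: 23.88
position: [0.52, -0.2727, 0.2998]
ee_rot: [[-1.0, 0.002, -0.001], [0.002, 1.0, -0.0], [0.001, -0.0, -1.0]]
wrist_force: [-0.5, 0.7, -0.6]
opening: 0.501
```

>>> play_rows --motion '[[[0,0,0],0,0],[[0,0,0],0,0],[[0,0,0],0,0],[[0,0,0],0,0],[[0,0,0],0,0]]'

```text
time_s: 24.5
position: [0.5197, -0.2717, 0.3005]
ee_rot: [[-1.0, -0.0, 0.0], [-0.0, 1.0, 0.0], [-0.0, 0.0, -1.0]]
wrist_force: [-0.8, 0.2, -0.2]
opening: 0.497
```

```bash
cat >> h.py <<'E'
def blobs(fn,lo,hi,amin=60,box=None):
    im=cv2.imread(f'pics/{fn}.png'); m=cv2.inRange(cv2.cvtColor(im,cv2.COLOR_BGR2HSV),np.array(lo),np.array(hi))
    if box: k=np.zeros_like(m); k[box[1]:box[3],box[0]:box[2]]=1; m=m*k
    cs,_=cv2.findContours(m,cv2.RETR_EXTERNAL,cv2.CHAIN_APPROX_NONE); return [c for c in cs if cv2.contourArea(c)>amin]
def pts(fn,c,z): return np.array([at_z(fn,p[0],z)[:2] for p in c])
def scr(fn,box=None):
    for c in blobs(fn,(5,190,120),(14,255,255),box=box):
        P=pts(fn,c,.024); (cx,cy),(w,h),a=cv2.minAreaRect((P*1e3).astype(np.float32))
        b=cv2.boxPoints(((cx,cy),(w,h),a)); e=b[1]-b[0] if np.linalg.norm(b[1]-b[0])>np.linalg.norm(b[2]-b[1]) else b[2]-b[1]
        if e[0]<0: e=-e
        print('orange',fn,cv2.boundingRect(c),'centre',round(cx,1),round(cy,1),'size',round(w,1),round(h,1),'dir',round(np.degrees(np.arctan2(e[1],e[0])),1))
E
python3 - <<'E'
from h import *
snap('wrist','w10'); go(); scr('w10')
for c in blobs('w10',(18,110,60),(28,255,255),40):
    P=pts('w10',c,.022)*1e3; (a,b),r=cv2.minEnclosingCircle(P.astype(np.float32)); print('yel',cv2.boundingRect(c),round(a,1),round(b,1),round(r,1))
E
```

```text
t 24.55 pos [ 0.5197 -0.2718  0.3005] yaw -180.0 F [-0.1 -1.   0.6] open 0.501
orange w10 (239, 107, 13, 49) centre 474.0 -384.4 size 16.8 71.4 dir -0.5
orange w10 (294, 100, 13, 51) centre 466.5 -306.9 size 16.7 73.1 dir -6.4
orange w10 (308, 99, 10, 49) centre 464.9 -288.5 size 70.1 12.5 dir 5.5
yel (594, 369, 46, 31) 1478.0 1137.4 425.0
yel (205, 324, 313, 29) 883.0 -173.8 335.1
yel (421, 272, 20, 54) 769.1 -72.9 62.8
yel (204, 272, 21, 55) 768.8 -467.7 62.9
yel (221, 240, 29, 35) 679.8 -414.5 40.7
yel (8, 230, 46, 47) 726.0 -994.8 142.9
yel (617, 226, 18, 39) 698.0 483.8 53.6
yel (311, 225, 22, 25) 640.1 -272.6 20.9
yel (394, 217, 23, 24) 627.0 -137.7 21.2
yel (351, 213, 23, 25) 620.9 -209.2 21.2
yel (629, 187, 11, 44) 602.9 493.5 56.4
yel (232, 156, 20, 7) 515.0 -392.1 15.4
yel (609, 152, 23, 24) 495.8 371.8 49.6
yel (299, 149, 19, 8) 506.7 -292.2 13.9
yel (274, 25, 15, 20) 332.4 -331.1 16.2
```

View pics/w10.png

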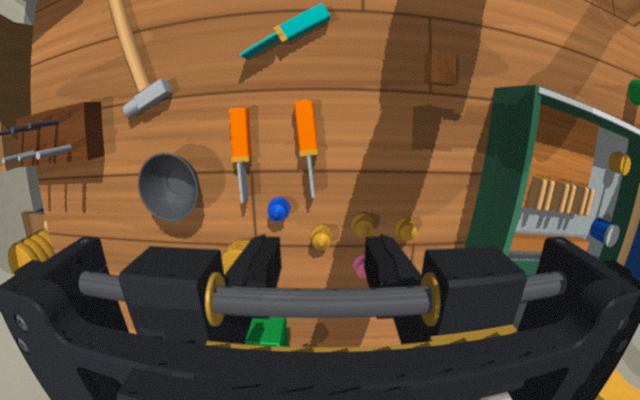

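Wrist view: orange scrapers at (239,135) and (307,128), the blue decoy at (278,208), and brass finials at (320,237), (362,225), (405,230).

```bash
python3 - <<'E'
from h import *
im=cv2.imread('pics/w10.png')
hs=cv2.cvtColor(im,cv2.COLOR_BGR2HSV); m=cv2.inRange(hs,np.array((4,200,140)),np.array((17,255,255)))
for r in (102,104,108,112,120,130,140,148,152,156,160):
    print(r,np.where(m[r,220:330])[0].tolist()[:1],[ (x+220) for x in np.where(np.diff(m[r,220:330].astype(int))!=0)[0]])
for n,b,rr,t in (('s0',(304.5,100),(310.5,156),(312.5,196)),('s1',(238,108),(239.5,162),(242,201))):
    pb,pr,pt=at_z('w10',b,.024),at_z('w10',rr,.024),at_z('w10',t,.036); e=pt-pb; e2=pr-pb
    print(n,pb,pr,pt,np.degrees(np.arctan2(e[1],e[0])),np.degrees(np.arctan2(e2[1],e2[0])),np.linalg.norm(e2))
E
```

```text
102 [75] [np.int64(294), np.int64(312)]
104 [74] [np.int64(293), np.int64(312)]
108 [11] [np.int64(230), np.int64(247), np.int64(294), np.int64(312)]
112 [9] [np.int64(228), np.int64(246), np.int64(294), np.int64(313)]
120 [10] [np.int64(229), np.int64(247), np.int64(295), np.int64(314)]
130 [10] [np.int64(229), np.int64(248), np.int64(296), np.int64(315)]
140 [11] [np.int64(230), np.int64(248), np.int64(297), np.int64(316)]
148 [12] [np.int64(231), np.int64(248), np.int64(298), np.int64(316)]
152 [12] [np.int64(231), np.int64(249)]
156 [12] [np.int64(231), np.int64(240), np.int64(241), np.int64(247)]
160 [] []
s0 [ 0.43111068 -0.29666727  0.024     ] [ 0.51237097 -0.28849316  0.024     ] [ 0.56931361 -0.28561742  0.036     ] 4.571288079603793 5.744157856019899 0.08167037556591263
s1 [ 0.43955776 -0.39407325  0.024     ] [ 0.51991977 -0.3947871   0.024     ] [ 0.57695924 -0.39137926  0.036     ] 1.1232379747247985 -0.5089428970131634 0.08036517311454146
```

```bash
python3 - <<'E'
from h import *
go([(W(.4914,-.2939,.07),185.2)],[(W(.4914,-.2939,.005),185.2)],[(W(.4914,-.2939,.26),185.2)],[(W(.50,-.13,.26),CYAW)],[(T(-46,-44.7,260),CYAW)],[(T(-46,-44.7,110),CYAW)])
E
```

```text
t 24.55 pos [ 0.5197 -0.2718  0.3005] yaw -180.0 F [-0.1 -1.   0.6] open 0.501
[0.0355, -0.0276, 0.3162] turn -0.0288 dist 0.255
--
[0.0, -0.0, 0.0812] turn -0.0 dist 0.065
--
[-0.0, 0.0, -0.3187] turn -0.0 dist 0.255
--
[-0.0293, 0.2031, 0.0] turn 0.0602 dist 0.164
--
[0.0209, 0.3402, 0.0] turn -0.0 dist 0.273
--
[0.0, -0.0, 0.1875] turn -0.0 dist 0.15
--
```

>>> play_rows --motion '[[[0.03,-0.02,0.07],-0.0288,0],[[0.0355,-0.0276,0.14],-0.0288,0],[[0.0355,-0.0276,0.21],-0.0288,0],[[0.0355,-0.0276,0.28],-0.0288,0],[[0.0355,-0.0276,0.316],-0.0288,0]]'

```text
time_s: 25.18
position: [0.4898, -0.2931, 0.0447]
ee_rot: [[-0.996, -0.09, -0.003], [-0.09, 0.996, 0.002], [0.003, 0.002, -1.0]]
wrist_force: [-0.2, -0.8, 0.1]
opening: 0.498
```

>>> play_rows --motion '[[[0,0,0.03],0,0],[[0,0,0.06],0,0],[[0,0,0.081],0,0],[[0,0,0.081],0,0.5],[[0,0,0.081],0,1]]' --squeeze 30

```text
time_s: 25.8
position: [0.4918, -0.2944, -0.0165]
ee_rot: [[-0.996, -0.09, 0.001], [-0.09, 0.996, -0.001], [-0.001, -0.001, -1.0]]
wrist_force: [-0.5, 0.8, 1.4]
opening: 0.299
```

>>> play_rows --motion '[[[0,0,0],0,1],[[0,0,0],0,1],[[0,0,0],0,1],[[0,0,-0.03],0,1],[[0,0,-0.07],0,1]]'

```text
time_s: 26.42
position: [0.4905, -0.2936, 0.0387]
ee_rot: [[-0.996, -0.09, -0.002], [-0.09, 0.996, 0.001], [0.002, 0.001, -1.0]]
wrist_force: [0.3, 0.8, -1.8]
opening: 0.294
```

```bash
python3 - <<'E'
from h import *
snap('wrist','w11'); go(); scr('w11')
E
```

```text
t 26.48 pos [ 0.4929 -0.2952  0.0429] yaw -174.8 F [ 1.1 -1.3  0.8] open 0.292
orange w11 (292, 131, 61, 156) centre 483.8 -294.2 size 104.8 36.6 dir 5.3
orange w11 (155, 131, 48, 108) centre 473.6 -390.9 size 73.5 33.7 dir 1.6
```

```bash
python3 - <<'E'
from h import *
p=np.array(arm.read_state()['position']); e=at_z('w11',(318,131.5),.0654+.019); print('near end behind grip',(p-e)[:2]*1e3)
go([(W(.4914,-.2939,.26),185.2)],[(W(.50,-.13,.26),CYAW)],[(T(-46,-44.7,260),CYAW)],[(T(-46,-44.7,110),CYAW)])
E
```

```text
near end behind grip [64.19138883  5.73930652]
t 26.48 pos [ 0.4929 -0.2952  0.0429] yaw -174.8 F [ 1.1 -1.3  0.8] open 0.292
[0.0009, 0.0013, -0.2432] turn -0.0002 dist 0.195
--
[-0.0293, 0.2031, -0.0003] turn 0.0602 dist 0.164
--
[0.0209, 0.3402, -0.0008] turn -0.0 dist 0.273
--
[0.0007, 0.0004, 0.1875] turn -0.0 dist 0.15
--
```

>>> play_rows --motion '[[[0,0,-0.07],0,1],[[0,0,-0.14],0,1],[[0,0,-0.2],0,1],[[0,0,-0.243],0,1],[[0,0,-0.243],0,1]]'

```text
time_s: 27.1
position: [0.4927, -0.2949, 0.2354]
ee_rot: [[-0.996, -0.09, 0.005], [-0.09, 0.996, -0.002], [-0.005, -0.002, -1.0]]
wrist_force: [1.0, -0.7, -1.4]
opening: 0.292
```

>>> play_rows --motion '[[[0,0.04,0],0.0,1],[[-0.01,0.09,0],0.03,1],[[-0.02,0.15,0],0.0602,1],[[-0.0293,0.203,0],0.0602,1],[[-0.0293,0.203,0],0.0602,1]]'

```text
time_s: 27.72
position: [0.4994, -0.1258, 0.2312]
ee_rot: [[-0.996, 0.092, -0.003], [0.092, 0.996, 0.002], [0.003, 0.002, -1.0]]
wrist_force: [1.1, -0.4, -1.4]
opening: 0.296
```

>>> play_rows --motion '[[[0,0.07,0],0,1],[[0.01,0.14,0],0,1],[[0.02,0.21,0],0,1],[[0.018,0.28,0],0,1],[[0.018,0.34,0],0,1]]'

```text
time_s: 28.35
position: [0.5121, 0.1428, 0.2319]
ee_rot: [[-0.995, 0.099, -0.001], [0.099, 0.995, -0.001], [0.001, -0.001, -1.0]]
wrist_force: [1.1, -0.1, -1.2]
opening: 0.29
```

>>> play_rows --motion '[[[0,0,0.03],0,1],[[0,0,0.06],0,1],[[0,0,0.09],0,1],[[0,0,0.12],0,1],[[0,0,0.12],0,1]]'

```text
time_s: 28.98
position: [0.5106, 0.1401, 0.1347]
ee_rot: [[-0.995, 0.1, -0.005], [0.1, 0.995, -0.003], [0.005, -0.003, -1.0]]
wrist_force: [-0.2, -0.1, -1.4]
opening: 0.289
```

```bash
python3 - <<'E'
from h import *
snap('wrist','w12')
go([(T(-44,-44.7,115),CYAW)],[(T(-44,-44.7,63),CYAW)])
p=np.array(arm.read_state()['position']); print(invC(p),p[2]*1e3+TIP)
scr('w12')
im=cv2.imread('pics/w12.png'); m=im[:,:,1]
# rib / blade detection rows
hs=cv2.cvtColor(im,cv2.COLOR_BGR2HSV)
cv2.imwrite('pics/c12.png',cv2.resize(im[60:260,220:440],(770,600),interpolation=cv2.INTER_CUBIC))
E
```

```text
t 29.02 pos [0.5117 0.1406 0.1361] yaw 174.3 F [ 0.2  0.8 -1.1] open 0.293
[-0.0003, 0.0023, 0.0545] turn -0.0005 dist 0.044
--
[-0.0001, 0.0001, 0.065] turn -0.0 dist 0.052
--
[-44.15885833 -46.47883636] 158.58368826781395
orange w12 (0, 183, 10, 41) centre 485.4 -350.9 size 30.2 72.6 dir -31.3
orange w12 (291, 130, 62, 156) centre 534.8 137.0 size 57.5 158.7 dir -5.6
```

View pics/c12.png

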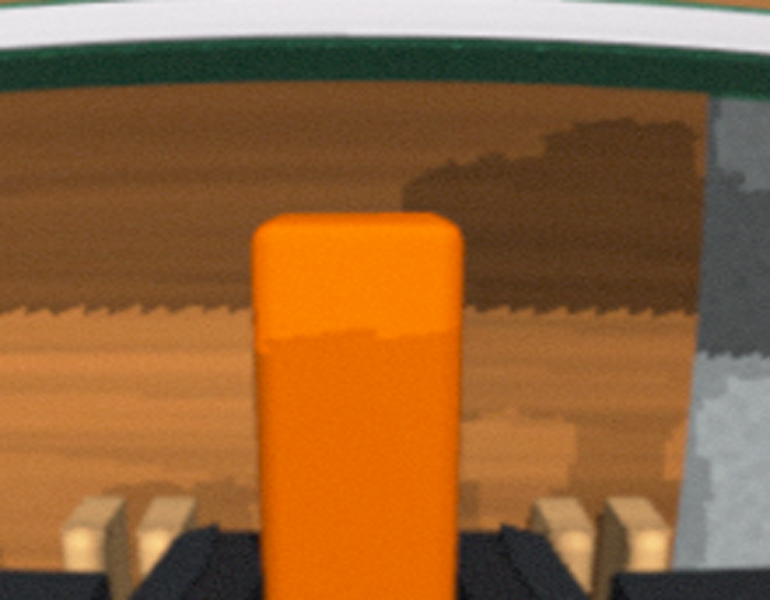

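Camera check: slot gaps 0 and 2 are symmetric about the held handle to within ~1 mm. Descend to just above the ribs and recheck.

>>> play_rows --motion '[[[0,0.0005,0.02],0,1],[[0,0.0005,0.04],0,1],[[0,0.0005,0.068],0,1],[[0,0.0005,0.068],0,1],[[0,0.0005,0.068],0,1]]'

```text
time_s: 29.65
position: [0.5127, 0.1423, 0.0831]
ee_rot: [[-0.995, 0.098, 0.0], [0.098, 0.995, 0.0], [-0.0, 0.0, -1.0]]
wrist_force: [-0.2, -0.5, -1.2]
opening: 0.291
```

```bash
python3 - <<'E'
from h import *
snap('wrist','w13')
go([(T(-44,-45.2,98),CYAW)],[(T(-44,-45.2,62),CYAW)])
p=np.array(arm.read_state()['position']); print(invC(p),p[2]*1e3+TIP)
im=cv2.imread('pics/w13.png'); g=cv2.cvtColor(im,cv2.COLOR_BGR2HSV)
for r in range(196,236,4):
    row=g[r]; d=np.where((row[200:450,2]>150)&(row[200:450,1]<150)&(row[200:450,0]>10)&(row[200:450,0]<25))[0]+200
    print(r,[ (int(s[0]),int(s[-1])) for s in np.split(d,np.where(np.diff(d)>2)[0]+1) if len(s)>2])
E
```

```text
t 29.7 pos [0.513  0.1424 0.0834] yaw 174.3 F [-0.2  1.2 -1.2] open 0.293
[0.0012, -0.0009, 0.0099] turn -0.0001 dist 0.008
--
[0.0, -0.0, 0.045] turn -0.0 dist 0.036
--
[-43.02549809 -44.51553589] 105.88197926988816
196 []
200 []
204 []
208 []
212 [(433, 435)]
216 []
220 []
224 []
228 []
232 []
```

>>> play_rows --motion '[[[0,-0.0008,0.01],0,1],[[0,-0.0008,0.015],0,1],[[0,-0.0008,0.02],0,1],[[0,-0.0008,0.025],0,1],[[0,-0.0008,0.03],0,1]]'

```text
time_s: 30.32
position: [0.5124, 0.1417, 0.0585]
ee_rot: [[-0.995, 0.098, 0.0], [0.098, 0.995, -0.0], [-0.0, -0.0, -1.0]]
wrist_force: [0.8, 0.7, -1.4]
opening: 0.291
```

>>> play_rows --motion '[[[0,0,0.005],0,1],[[0,0,0.01],0,1],[[0,0,0.015],0,1],[[0,0,0.02],0,1],[[0,0,0.022],0,1]]'

```text
time_s: 30.95
position: [0.5122, 0.1416, 0.0409]
ee_rot: [[-0.995, 0.098, -0.0], [0.098, 0.995, -0.0], [0.0, -0.0, -1.0]]
wrist_force: [-0.0, 0.5, -1.3]
opening: 0.291
```

```bash
python3 - <<'E'
from h import *
go()
p=np.array(arm.read_state()['position']); print(invC(p),p[2]*1e3+TIP)
E
```

```text
t 30.95 pos [0.5122 0.1416 0.0409] yaw 174.4 F [-0.   0.5 -1.3] open 0.291
[-43.71296673 -45.37373812] 63.38538316155591
```

>>> play_rows --motion '[[[0,0,0.001],0,1],[[0,0,0.002],0,1],[[0,0,0.003],0,1],[[0,0,0.0035],0,1],[[0,0,0.0035],0,1]]'

```text
time_s: 31.58
position: [0.5124, 0.1417, 0.0385]
ee_rot: [[-0.995, 0.098, 0.0], [0.098, 0.995, 0.0], [-0.0, 0.0, -1.0]]
wrist_force: [-0.7, 0.2, 0.2]
opening: 0.29
```

>>> play_rows --motion '[[[0,0,0],0,0.2],[[0,0,0],0,0.1],[[0,0,0],0,0.1],[[0,0,-0.03],0,0.1],[[0,0,-0.08],0,0.1]]'

```text
time_s: 32.2
position: [0.5113, 0.1413, 0.1021]
ee_rot: [[-0.995, 0.098, -0.003], [0.098, 0.995, -0.001], [0.002, -0.001, -1.0]]
wrist_force: [0.4, -0.3, 0.6]
opening: 0.447
```

>>> play_rows --motion '[[[0,0,-0.06],0,0],[[0,0,-0.12],0,0],[[0,0,-0.2],0,0],[[0,0,-0.2],0,0],[[0,0,-0.2],0,0]]'

```text
time_s: 32.83
position: [0.512, 0.1417, 0.2619]
ee_rot: [[-0.995, 0.098, -0.0], [0.098, 0.995, 0.0], [0.0, 0.0, -1.0]]
wrist_force: [-0.0, 1.1, -1.6]
opening: 0.497
```

```bash
python3 - <<'E'
from h import *
snap('wrist','w14'); go([(W(.52,-.1,.26),CYAW)],[(W(.4997,-.30,.26),181.5)])
def handle(fn,zt,box):
    for c in blobs(fn,(4,180,110),(17,255,255),80,box):
        P=np.array([invC(at_z(fn,p[0],zt)) for p in c]); (a,b),(w,h),t=cv2.minAreaRect(P.astype(np.float32)); print(cv2.boundingRect(c),'cup',round(a,1),round(b,1),'size',round(w,1),round(h,1),round(t,1))
handle('w14',.079,None)
E
```

```text
t 32.88 pos [0.5115 0.1415 0.2611] yaw 174.4 F [-0.6 -0.9  0.2] open 0.498
[-0.0403, -0.2994, 0.0297] turn -0.0 dist 0.243
--
[0.0007, -0.2513, 0.0002] turn -0.0396 dist 0.201
--
(33, 163, 23, 41) cup -41.2 -498.5 size 64.1 45.5 7.2
(308, 119, 30, 67) cup -68.8 -44.7 size 33.4 75.7 87.4
(543, 74, 49, 18) cup -185.7 305.9 size 25.1 106.8 9.6
```

Scraper 0 sits at cupboard x≈−67, y≈−45, in slot 1. Next, the second scraper.

>>> play_rows --motion '[[[0,-0.07,0],0,0],[[-0.02,-0.14,0],0,0],[[-0.03,-0.21,0.02],0,0],[[-0.04,-0.28,0.03],0,0],[[-0.04,-0.3,0.03],0,0]]'

```text
time_s: 33.5
position: [0.5185, -0.1043, 0.2362]
ee_rot: [[-0.995, 0.104, -0.004], [0.104, 0.995, -0.002], [0.004, -0.002, -1.0]]
wrist_force: [-0.4, -0.0, -0.7]
opening: 0.501
```

>>> play_rows --motion '[[[0,-0.07,0],0,0],[[0,-0.14,0],-0.02,0],[[0,-0.21,0],-0.04,0],[[0,-0.28,0],-0.04,0],[[0,-0.35,0],-0.04,0]]'

```text
time_s: 34.12
position: [0.4931, -0.3789, 0.237]
ee_rot: [[-1.0, -0.029, -0.001], [-0.029, 1.0, 0.002], [0.001, 0.002, -1.0]]
wrist_force: [0.7, 0.5, 1.0]
opening: 0.502
```

>>> play_rows --motion '[[[0,0,0.05],0,0],[[0,0,0.1],0,0],[[0,0,0.1],0,0],[[0,0,0.1],0,0],[[0,0,0.1],0,0]]'

```text
time_s: 34.75
position: [0.4941, -0.3793, 0.1601]
ee_rot: [[-1.0, -0.028, 0.002], [-0.028, 1.0, -0.001], [-0.002, -0.001, -1.0]]
wrist_force: [0.9, -0.2, 0.2]
opening: 0.499
```

```bash
python3 - <<'E'
from h import *
snap('wrist','w15'); go()
for c in blobs('w15',(4,180,110),(17,255,255),80):
    P=pts('w15',c,.024)*1e3; (a,b),(w,h),t=cv2.minAreaRect(P.astype(np.float32)); print(cv2.boundingRect(c),round(a,1),round(b,1),round(w,1),round(h,1),round(t,1))
E
```

```text
t 34.8 pos [ 0.494  -0.3793  0.16  ] yaw -178.4 F [-0.7 -0.  -0.4] open 0.501
(293, 126, 28, 73) 474.6 -395.6 73.5 26.8 1.5
```

```bash
python3 - <<'E'
from h import *
g=(.498,-.3948)
go([(W(*g,.07),181.5)],[(W(*g,.0055),181.5)],[(W(*g,.26),181.5)],[(W(.52,-.18,.26),CYAW)],[(T(-44,10.8,260),CYAW)],[(T(-44,10.8,110),CYAW)])
E
```

```text
t 34.8 pos [ 0.494  -0.3793  0.16  ] yaw -178.4 F [-0.7 -0.  -0.4] open 0.501
[-0.0041, -0.0193, 0.1407] turn 0.0004 dist 0.114
--
[0.0002, 0.0001, 0.0806] turn -0.0 dist 0.064
--
[-0.0007, -0.0004, -0.3181] turn -0.0 dist 0.254
--
[-0.0345, 0.2677, -0.0003] turn 0.0396 dist 0.216
--
[0.0495, 0.4694, -0.0008] turn -0.0 dist 0.378
--
[0.0004, 0.0003, 0.1875] turn -0.0 dist 0.15
--
```

>>> play_rows --motion '[[[-0.004,-0.0193,0.05],0,0],[[-0.004,-0.0193,0.1],0,0],[[-0.004,-0.0193,0.14],0,0],[[-0.004,-0.0193,0.14],0,0],[[-0.004,-0.0193,0.14],0,0]]'

```text
time_s: 35.42
position: [0.4976, -0.3952, 0.0482]
ee_rot: [[-1.0, -0.027, 0.002], [-0.027, 1.0, -0.002], [-0.002, -0.002, -1.0]]
wrist_force: [1.6, 0.1, 0.3]
opening: 0.499
```

>>> play_rows --motion '[[[0,0,0.03],0,0],[[0,0,0.06],0,0],[[0,0,0.081],0,0],[[0,0,0.081],0,0.5],[[0,0,0.081],0,1]]'

```text
time_s: 36.05
position: [0.497, -0.3948, -0.0179]
ee_rot: [[-1.0, -0.027, 0.001], [-0.027, 1.0, -0.001], [-0.001, -0.001, -1.0]]
wrist_force: [0.4, -2.2, 0.0]
opening: 0.296
```

>>> play_rows --motion '[[[0,0,0],0,1],[[0,0,0],0,1],[[0,0,0],0,1],[[0,0,-0.05],0,1],[[0,0,-0.1],0,1]]'

```text
time_s: 36.67
position: [0.4962, -0.394, 0.0622]
ee_rot: [[-1.0, -0.027, -0.001], [-0.027, 1.0, 0.001], [0.001, 0.001, -1.0]]
wrist_force: [0.9, 0.3, -1.1]
opening: 0.292
```

>>> play_rows --motion '[[[0,0,-0.07],0,1],[[0,0,-0.14],0,1],[[0,0,-0.22],0,1],[[0,0,-0.22],0,1],[[0,0,-0.22],0,1]]'

```text
time_s: 37.3
position: [0.4964, -0.3937, 0.237]
ee_rot: [[-1.0, -0.027, -0.0], [-0.027, 1.0, 0.001], [0.0, 0.001, -1.0]]
wrist_force: [0.9, 0.5, -2.1]
opening: 0.292
```

>>> play_rows --motion '[[[0,0.06,0],0.0,1],[[-0.01,0.13,0],0.02,1],[[-0.02,0.2,0],0.04,1],[[-0.0345,0.267,0],0.04,1],[[-0.0345,0.267,0],0.04,1]]'

```text
time_s: 37.92
position: [0.5185, -0.1738, 0.2352]
ee_rot: [[-0.996, 0.09, -0.004], [0.09, 0.996, 0.003], [0.004, 0.003, -1.0]]
wrist_force: [0.2, 0.0, -0.7]
opening: 0.291
```

```bash
python3 - <<'E'
from h import *
go([(T(-44,-90,260),CYAW)],[(T(-44,10.8,260),CYAW)],[(T(-44,10.8,108),CYAW)])
E
```

```text
t 37.92 pos [ 0.5185 -0.1738  0.2352] yaw 174.8 F [ 0.2  0.  -0.7] open 0.291
[0.0441, 0.3362, -0.0017] turn 0.0027 dist 0.271
--
[0.0, 0.126, 0.0004] turn -0.0 dist 0.101
--
[-0.0008, -0.0006, 0.19] turn -0.0 dist 0.152
--
```

>>> play_rows --motion '[[[0.01,0.06,0],0,1],[[0.02,0.13,0],0.0027,1],[[0.03,0.2,0],0.0027,1],[[0.04,0.27,0],0.0027,1],[[0.046,0.336,0],0.0027,1]]'

```text
time_s: 38.55
position: [0.5071, 0.0919, 0.2361]
ee_rot: [[-0.994, 0.107, -0.003], [0.107, 0.994, -0.001], [0.002, -0.001, -1.0]]
wrist_force: [0.8, -0.6, -1.0]
opening: 0.291
```

>>> play_rows --motion '[[[0,0.06,0],0,1],[[0,0.126,0],0,1],[[0,0.126,0.06],0,1],[[0,0.126,0.12],0,1],[[0,0.126,0.185],0,1]]'

```text
time_s: 39.17
position: [0.5185, 0.19, 0.0868]
ee_rot: [[-0.994, 0.108, -0.001], [0.108, 0.994, -0.001], [0.001, -0.002, -1.0]]
wrist_force: [0.0, 0.1, -1.5]
opening: 0.292
```

>>> play_rows --motion '[[[0,0,0],0,1],[[0,0,0],0,1],[[0,0,0],0,1],[[0,0,0],0,1],[[0,0,0],0,1]]'

```text
time_s: 39.8
position: [0.5195, 0.1916, 0.0904]
ee_rot: [[-0.994, 0.107, 0.001], [0.107, 0.994, 0.001], [-0.001, 0.001, -1.0]]
wrist_force: [-0.0, -0.2, -1.3]
opening: 0.29
```

```bash
python3 - <<'E'
from h import *
p=np.array(arm.read_state()['position']); print(invC(p),p[2]*1e3+TIP)
go([(T(-46,10.8,98),CYAW)],[(T(-46,10.8,62),CYAW)])
E
```

```text
[-41.40616896   5.06752998] 112.92168159697228
t 39.8 pos [0.5195 0.1916 0.0904] yaw 173.9 F [-0.  -0.2 -1.3] open 0.29
[0.0058, 0.0071, 0.0187] turn -0.0027 dist 0.017
--
[0.0001, -0.0, 0.045] turn -0.0 dist 0.036
--
```

>>> play_rows --motion '[[[0.0058,0.0071,0],-0.0027,1],[[0.0058,0.0071,0.005],-0.0027,1],[[0.0058,0.0071,0.01],-0.0027,1],[[0.0058,0.0071,0.01],-0.0027,1],[[0.0058,0.0071,0.01],-0.0027,1]]'

```text
time_s: 40.42
position: [0.5151, 0.1973, 0.0815]
ee_rot: [[-0.995, 0.099, -0.0], [0.099, 0.995, -0.0], [0.0, -0.0, -1.0]]
wrist_force: [0.1, 0.5, -1.4]
opening: 0.288
```

```bash
python3 - <<'E'
from h import *
p=np.array(arm.read_state()['position']); print(invC(p),p[2]*1e3+TIP)
go([(T(-46,10.8,62),CYAW)],[(T(-46,10.8,59.6),CYAW)])
E
```

```text
[-46.30288195  10.30147708] 103.99520780593166
t 40.42 pos [0.5151 0.1973 0.0815] yaw 174.3 F [ 0.1  0.5 -1.4] open 0.288
[-0.0004, 0.0006, 0.0525] turn -0.0002 dist 0.042
--
[-0.0, 0.0, 0.003] turn -0.0 dist 0.002
--
```

>>> play_rows --motion '[[[0,0.0006,0.006],0,1],[[0,0.0006,0.012],0,1],[[0,0.0006,0.018],0,1],[[0,0.0006,0.023],0,1],[[0,0.0006,0.028],0,1]]'

```text
time_s: 41.05
position: [0.5151, 0.1979, 0.0589]
ee_rot: [[-0.995, 0.099, -0.0], [0.099, 0.995, -0.0], [0.0, -0.0, -1.0]]
wrist_force: [1.2, 0.4, -0.9]
opening: 0.294
```

>>> play_rows --motion '[[[0,0,0.006],0,1],[[0,0,0.012],0,1],[[0,0,0.018],0,1],[[0,0,0.023],0,1],[[0,0,0.0255],0,1]]'

```text
time_s: 41.68
position: [0.515, 0.1979, 0.0385]
ee_rot: [[-0.995, 0.098, -0.0], [0.098, 0.995, -0.0], [0.0, -0.0, -1.0]]
wrist_force: [-0.4, 0.3, -0.3]
opening: 0.294
```

>>> play_rows --motion '[[[0,0,0.001],0,1],[[0,0,0.0015],0,1],[[0,0,0.0015],0,1],[[0,0,0.0015],0,1],[[0,0,0.0015],0,1]]'

```text
time_s: 42.3
position: [0.5151, 0.198, 0.0377]
ee_rot: [[-0.995, 0.098, 0.0], [0.098, 0.995, 0.0], [-0.0, 0.0, -1.0]]
wrist_force: [-0.6, -0.1, -0.1]
opening: 0.293
```

```bash
python3 - <<'E'
from h import *
p=np.array(arm.read_state()['position']); print(invC(p),p[2]*1e3+TIP)
E
```

```text
[-46.36160241  11.00980444] 60.15386890484288
```

>>> play_rows --motion '[[[0,0,0],0,0.2],[[0,0,0],0,0.1],[[0,0,0],0,0.1],[[0,0,-0.04],0,0.1],[[0,0,-0.1],0,0.1]]'

```text
time_s: 42.92
position: [0.514, 0.1975, 0.1174]
ee_rot: [[-0.995, 0.098, -0.003], [0.098, 0.995, -0.002], [0.003, -0.002, -1.0]]
wrist_force: [0.2, 0.2, 0.8]
opening: 0.448
```

>>> play_rows --motion '[[[0,0,-0.06],0,0],[[0,0,-0.12],0,0],[[0,0,-0.18],0,0],[[0,0,-0.18],0,0],[[0,0,-0.18],0,0]]'

```text
time_s: 43.55
position: [0.5146, 0.1979, 0.2609]
ee_rot: [[-0.995, 0.098, -0.001], [0.098, 0.995, -0.0], [0.001, -0.0, -1.0]]
wrist_force: [-0.3, -0.1, -0.1]
opening: 0.498
```

```bash
python3 - <<'E'
from h import *
snap('wrist','w16'); go([(W(.6,0,.29),CYAW)],[(W(.695,-.205,.23),180)])
for c in blobs('w16',(4,180,110),(17,255,255),80):
    P=np.array([invC(at_z('w16',p[0],.079)) for p in c]); (a,b),(w,h),t=cv2.minAreaRect(P.astype(np.float32)); print(cv2.boundingRect(c),'cup',round(a,1),round(b,1),'size',round(w,1),round(h,1),round(t,1))
E
```

```text
t 43.6 pos [0.5142 0.1977 0.2603] yaw 174.4 F [-0.2 -0.2  0.9] open 0.502
[-0.131, -0.2354, -0.009] turn -0.0 dist 0.216
--
[-0.1435, -0.2433, 0.075] turn -0.0313 dist 0.234
--
(309, 122, 28, 66) cup -68.8 10.5 size 76.4 30.5 2.4
(260, 121, 33, 71) cup -67.4 -42.1 size 36.2 82.2 89.6
(516, 69, 51, 14) cup -188.9 306.5 size 18.3 95.5 9.7
```

Both scrapers sit in slots 2 and 1. Next, the finials.

>>> play_rows --motion '[[[-0.03,-0.06,-0.009],0,0],[[-0.07,-0.12,-0.009],0,0],[[-0.1,-0.18,-0.009],0,0],[[-0.131,-0.235,-0.009],0,0],[[-0.131,-0.235,-0.009],0,0]]'

```text
time_s: 44.22
position: [0.6007, -0.0049, 0.2672]
ee_rot: [[-0.994, 0.106, -0.002], [0.106, 0.994, -0.003], [0.002, -0.003, -1.0]]
wrist_force: [-0.1, 1.1, 0.5]
opening: 0.502
```

>>> play_rows --motion '[[[-0.03,-0.06,0.02],0,0],[[-0.07,-0.12,0.04],-0.0313,0],[[-0.11,-0.18,0.06],-0.0313,0],[[-0.1435,-0.243,0.075],-0.0313,0],[[-0.1435,-0.243,0.075],-0.0313,0]]'

```text
time_s: 44.85
position: [0.6941, -0.209, 0.205]
ee_rot: [[-1.0, 0.006, -0.005], [0.006, 1.0, -0.002], [0.005, -0.002, -1.0]]
wrist_force: [-0.6, -0.4, -0.3]
opening: 0.502
```

>>> play_rows --motion '[[[0,0,0],0,0],[[0,0,0],0,0],[[0,0,0],0,0],[[0,0,0],0,0],[[0,0,0],0,0]]'

```text
time_s: 45.48
position: [0.6961, -0.2039, 0.209]
ee_rot: [[-1.0, -0.0, 0.0], [-0.0, 1.0, 0.0], [-0.0, 0.0, -1.0]]
wrist_force: [-0.4, 1.0, 0.6]
opening: 0.502
```

```bash
cat >> h.py <<'E'
def fin(fn,box=None,off=0.):
    for c in blobs(fn,(18,100,50),(30,255,255),60,box):
        u=cv2.boundingRect(c); (a,b),r=cv2.minEnclosingCircle(c); P=at_z(fn,(a,b),.016+off)
        print('fin',u,'r',round(r,1),P.round(4))
E
python3 - <<'E'
from h import *
snap('wrist','w17'); go(); fin('w17',(200,20,450,238))
E
```

```text
t 45.52 pos [ 0.696  -0.204   0.2089] yaw 180.0 F [-1.   0.1 -0.3] open 0.501
fin (249, 114, 31, 30) r 15.3 [ 0.6433 -0.2721  0.016 ]
fin (364, 104, 31, 29) r 15.2 [ 0.6307 -0.1369  0.016 ]
fin (304, 96, 30, 30) r 15.1 [ 0.6236 -0.2077  0.016 ]
```

```bash
python3 - <<'E'
from h import *
f=(.6300,-.1369)
go([(W(*f,.07),180)],[(W(*f,.0085),180)],[(W(*f,.21),180)],[(T(95,-90,210),CYAW)],[(T(95,20,210),CYAW)],[(T(95,20,100),CYAW)])
E
```

```text
t 45.52 pos [ 0.696  -0.204   0.2089] yaw 180.0 F [-1.   0.1 -0.3] open 0.501
[0.0826, 0.0838, 0.2018] turn -0.0 dist 0.187
--
[0.0, -0.0, 0.0769] turn 0.0 dist 0.062
--
[-0.0001, 0.0, -0.2519] turn 0.0 dist 0.202
--
[-0.0199, 0.2756, 0.0] turn 0.0313 dist 0.221
--
[0.0, 0.1375, 0.0] turn -0.0 dist 0.11
--
[0.0, -0.0, 0.1375] turn -0.0 dist 0.11
--
```

>>> play_rows --motion '[[[0.04,0.04,0.06],0,0],[[0.0826,0.0838,0.12],0,0],[[0.0826,0.0838,0.18],0,0],[[0.0826,0.0838,0.2],0,0],[[0.0826,0.0838,0.2],0,0]]'

```text
time_s: 46.15
position: [0.6304, -0.1381, 0.0489]
ee_rot: [[-1.0, 0.001, -0.0], [0.001, 1.0, -0.001], [0.0, -0.001, -1.0]]
wrist_force: [0.4, 0.8, 0.5]
opening: 0.501
```

>>> play_rows --motion '[[[0,0,0.03],0,0],[[0,0,0.06],0,0],[[0,0,0.0785],0,0],[[0,0,0.0785],0,0],[[0,0,0.0785],0,0.5]]' --squeeze 20

```text
time_s: 46.78
position: [0.6306, -0.1375, -0.0133]
ee_rot: [[-1.0, 0.0, 0.001], [0.0, 1.0, -0.0], [-0.001, -0.0, -1.0]]
wrist_force: [-0.0, -0.0, 0.1]
opening: 0.408
```

>>> play_rows --motion '[[[0,0,0],0,1],[[0,0,0],0,1],[[0,0,0],0,1],[[0,0,0],0,1],[[0,0,0],0,1]]'

```text
time_s: 47.4
position: [0.6307, -0.1373, -0.0132]
ee_rot: [[-1.0, 0.0, 0.002], [0.0, 1.0, -0.0], [-0.002, -0.0, -1.0]]
wrist_force: [-0.1, -0.0, 6.6]
opening: 0.336
```

```bash
python3 - <<'E'
from h import *
f=(.6300,-.1369)
go([(W(*f,.21),180)],[(T(95,-90,210),CYAW)])
E
```

```text
t 47.4 pos [ 0.6307 -0.1373 -0.0132] yaw 180.0 F [-0.1 -0.   6.6] open 0.336
[0.0005, 0.0004, -0.2508] turn -0.0001 dist 0.201
--
[-0.0199, 0.2756, -0.0] turn 0.0313 dist 0.221
--
```

>>> play_rows --motion '[[[0,0,-0.03],0,1],[[0,0,-0.08],0,1],[[0,0,-0.14],0,1],[[0,0,-0.2],0,1],[[0,0,-0.25],0,1]]'

```text
time_s: 48.02
position: [0.6298, -0.1374, 0.1892]
ee_rot: [[-1.0, 0.001, 0.002], [0.001, 1.0, -0.0], [-0.002, -0.0, -1.0]]
wrist_force: [-0.0, 0.4, -1.7]
opening: 0.333
```

>>> play_rows --motion '[[[-0.003,0.05,0],0,1],[[-0.007,0.11,0],0.015,1],[[-0.012,0.17,0],0.0313,1],[[-0.016,0.23,0],0.0313,1],[[-0.0195,0.276,0],0.0313,1]]'

```text
time_s: 48.65
position: [0.6451, 0.0863, 0.1871]
ee_rot: [[-0.995, 0.097, 0.0], [0.097, 0.995, 0.001], [-0.0, 0.001, -1.0]]
wrist_force: [0.1, 0.5, -1.3]
opening: 0.329
```

>>> play_rows --motion '[[[0,0.05,0],0,1],[[0,0.1,0],0,1],[[0,0.1375,0.04],0,1],[[0,0.1375,0.09],0,1],[[0,0.1375,0.135],0,1]]'

```text
time_s: 49.28
position: [0.6559, 0.1936, 0.0778]
ee_rot: [[-0.995, 0.098, -0.0], [0.098, 0.995, -0.0], [0.0, -0.0, -1.0]]
wrist_force: [0.6, 0.5, -1.8]
opening: 0.332
```

>>> play_rows --motion '[[[0,0,0],0,1],[[0,0,0],0,1],[[0,0,0],0,1],[[0,0,0],0,1],[[0,0,0],0,1]]'

```text
time_s: 49.9
position: [0.6567, 0.1932, 0.0786]
ee_rot: [[-0.995, 0.098, 0.001], [0.098, 0.995, 0.0], [-0.001, 0.0, -1.0]]
wrist_force: [0.2, 0.6, -1.8]
opening: 0.332
```

```bash
python3 - <<'E'
from h import *
p=np.array(arm.read_state()['position']); print(invC(p),p[2]*1e3+TIP)
snap('wrist','w18'); snap('top','t18')
go([(T(95,20,77.5),CYAW)])
E
```

```text
[95.0024502  20.14303683] 101.14819307635577
t 50.0 pos [0.6565 0.1932 0.0782] yaw 174.4 F [-0.4 -0.8 -0.7] open 0.332
[-0.0003, -0.0001, 0.0291] turn -0.0001 dist 0.023
--
```

```bash
python3 - <<'E'
from h import *
g=cv2.imread('pics/w9.png')
for u in (290,350,375): print(u,[(r,g[r,u].tolist()) for r in range(202,226)])
for v in (204.5,207.4,221.5): print(v,[invC(at_z('w9',(u,v),.068)).round(1) for u in(290,375)])
print([proj('w9',C(x,-35,z)).round(1) for x,z in((84,68),(106,68),(84,40),(106,40))])
E
```

```text
290 [(202, [153, 154, 147]), (203, [124, 135, 149]), (204, [92, 119, 157]), (205, [58, 106, 163]), (206, [51, 102, 162]), (207, [49, 103, 162]), (208, [54, 111, 173]), (209, [57, 117, 184]), (210, [58, 120, 191]), (211, [61, 122, 193]), (212, [56, 121, 192]), (213, [62, 124, 194]), (214, [60, 122, 193]), (215, [57, 121, 191]), (216, [60, 123, 193]), (217, [59, 122, 192]), (218, [61, 121, 193]), (219, [62, 123, 192]), (220, [71, 121, 184]), (221, [88, 114, 151]), (222, [108, 112, 117]), (223, [114, 115, 109]), (224, [112, 113, 107]), (225, [96, 94, 89])]
350 [(202, [143, 145, 139]), (203, [134, 140, 141]), (204, [106, 122, 152]), (205, [64, 107, 156]), (206, [53, 105, 161]), (207, [56, 108, 164]), (208, [54, 107, 168]), (209, [58, 117, 181]), (210, [59, 125, 195]), (211, [70, 128, 201]), (212, [66, 129, 200]), (213, [62, 126, 198]), (214, [61, 124, 196]), (215, [65, 127, 199]), (216, [63, 125, 198]), (217, [65, 127, 199]), (218, [60, 126, 198]), (219, [67, 131, 203]), (220, [63, 123, 192]), (221, [86, 120, 175]), (222, [105, 110, 123]), (223, [109, 105, 102]), (224, [111, 109, 104]), (225, [102, 102, 97])]
375 [(202, [149, 150, 145]), (203, [149, 150, 147]), (204, [122, 135, 150]), (205, [72, 108, 156]), (206, [47, 105, 161]), (207, [51, 101, 161]), (208, [51, 107, 169]), (209, [62, 123, 189]), (210, [67, 130, 206]), (211, [68, 130, 205]), (212, [62, 129, 205]), (213, [64, 131, 203]), (214, [62, 130, 205]), (215, [61, 129, 206]), (216, [59, 128, 204]), (217, [62, 132, 205]), (218, [65, 132, 204]), (219, [68, 133, 209]), (220, [69, 130, 200]), (221, [87, 122, 170]), (222, [106, 111, 122]), (223, [106, 106, 100]), (224, [102, 104, 98]), (225, [93, 92, 91])]
204.5 [array([ 77. , -97.7]), array([76.9, 43.2])]
207.4 [array([ 82. , -97.8]), array([81.9, 43.5])]
221.5 [array([106.8, -98.6]), array([106.9,  44.8])]
[array([328. , 208.6]), array([327.9, 221.2]), array([327.7, 203.8]), array([327.6, 215.7])]
```

Rail at x=95 confirmed. Lower and release.

>>> play_rows --motion '[[[0,0,0.01],0,1],[[0,0,0.018],0,1],[[0,0,0.024],0,1],[[0,0,0.028],0,1],[[0,0,0.029],0,1]]'

```text
time_s: 50.62
position: [0.6563, 0.193, 0.0549]
ee_rot: [[-0.995, 0.098, -0.0], [0.098, 0.995, -0.0], [0.0, -0.0, -1.0]]
wrist_force: [-2.6, -1.2, 4.1]
opening: 0.334
```

>>> play_rows --motion '[[[0,0,0],0,1],[[0,0,0],0,0.3],[[0,0,0],0,0.1],[[0,0,0],0,0.05],[[0,0,0],0,0]]'

```text
time_s: 51.25
position: [0.6565, 0.1931, 0.0549]
ee_rot: [[-0.995, 0.098, 0.0], [0.098, 0.995, 0.0], [-0.0, 0.0, -1.0]]
wrist_force: [0.1, 0.8, -0.2]
opening: 0.499
```

>>> play_rows --motion '[[[0,0,-0.02],0,0],[[0,0,-0.06],0,0],[[0,0,-0.12],0,0],[[0,0,-0.17],0,0],[[0,0,-0.17],0,0]]'

```text
time_s: 51.88
position: [0.6591, 0.1934, 0.196]
ee_rot: [[-0.995, 0.099, 0.008], [0.099, 0.995, 0.003], [-0.007, 0.003, -1.0]]
wrist_force: [0.3, 0.4, -1.3]
opening: 0.501
```

```bash
python3 - <<'E'
from h import *
snap('wrist','w19'); fin('w19',(270,150,380,260),.068)
f=(.6230,-.2077)
go([(W(.63,0.02,.235),CYAW)],[(W(.63,-.18,.18),180)],[(W(*f,.07),180)],[(W(*f,.0085),180)])
E
```

```text
fin (303, 165, 37, 39) r 19.8 [0.656  0.1933 0.084 ]
t 51.92 pos [0.6576 0.1933 0.1935] yaw 174.3 F [-1.1  0.  -0.1] open 0.5
[0.0129, -0.2189, -0.0243] turn -0.0001 dist 0.176
--
[-0.0243, -0.2489, 0.0684] turn -0.0313 dist 0.207
--
[0.0093, -0.0349, 0.1374] turn 0.0 dist 0.114
--
[0.0003, -0.0001, 0.0769] turn 0.0 dist 0.062
--
```

Finial 0 stands at (0.656, 0.193), i.e. cupboard (95, 20). Next, the finial at (0.623, −0.208).

>>> play_rows --motion '[[[0,-0.06,-0.024],0,0],[[0.006,-0.12,-0.024],0,0],[[0.01,-0.18,-0.024],0,0],[[0.013,-0.219,-0.024],0,0],[[0.013,-0.219,-0.024],0,0]]'

```text
time_s: 52.55
position: [0.6277, 0.0162, 0.2095]
ee_rot: [[-0.995, 0.104, -0.002], [0.104, 0.995, -0.001], [0.001, -0.002, -1.0]]
wrist_force: [1.0, -0.5, -0.4]
opening: 0.498
```

>>> play_rows --motion '[[[-0.006,-0.06,0.02],0,0],[[-0.012,-0.12,0.04],-0.0313,0],[[-0.018,-0.18,0.06],-0.0313,0],[[-0.0243,-0.249,0.068],-0.0313,0],[[-0.0243,-0.249,0.068],-0.0313,0]]'

```text
time_s: 53.18
position: [0.627, -0.1852, 0.1545]
ee_rot: [[-1.0, 0.007, -0.002], [0.007, 1.0, -0.003], [0.002, -0.003, -1.0]]
wrist_force: [0.1, 0.6, 0.1]
opening: 0.503
```

```bash
python3 - <<'E'
from h import *
f=(.6230,-.2077)
go([(W(*f,.07),180)],[(W(*f,.0085),180)])
E
```

```text
t 53.17 pos [ 0.627  -0.1852  0.1545] yaw 179.6 F [0.1 0.6 0.1] open 0.503
[0.0045, -0.0278, 0.1338] turn -0.0021 dist 0.109
--
[-0.0002, 0.0002, 0.0769] turn 0.0 dist 0.062
--
```

>>> play_rows --motion '[[[0.005,-0.03,0.03],0,0],[[0.005,-0.03,0.08],0,0],[[0.005,-0.03,0.1338],0,0],[[0.005,-0.03,0.1338],0,0],[[0.005,-0.03,0.1338],0,0]]'

```text
time_s: 53.8
position: [0.6259, -0.2034, 0.0498]
ee_rot: [[-1.0, -0.001, 0.002], [-0.001, 1.0, 0.0], [-0.002, 0.0, -1.0]]
wrist_force: [0.3, -0.4, 0.3]
opening: 0.501
```

```bash
python3 - <<'E'
from h import *
f=(.6230,-.2077)
go([(W(*f,.0085),180)],[(W(*f,.21),180)],[(T(95,-90,210),CYAW)],[(T(95,-45,210),CYAW)])
E
```

```text
t 53.8 pos [ 0.6259 -0.2034  0.0498] yaw -179.9 F [ 0.3 -0.4  0.3] open 0.501
[0.0037, -0.0054, 0.0798] turn 0.0004 dist 0.064
--
[-0.0004, 0.0, -0.2519] turn 0.0 dist 0.202
--
[-0.0286, 0.3641, 0.0001] turn 0.0313 dist 0.292
--
[0.0, 0.0562, 0.0] turn -0.0 dist 0.045
--
```

>>> play_rows --motion '[[[0.0037,-0.0054,0.01],0,0],[[0.0037,-0.0054,0.04],0,0],[[0.0037,-0.0054,0.079],0,0],[[0.0037,-0.0054,0.079],0,0],[[0.0037,-0.0054,0.079],0,0.5]]'

```text
time_s: 54.42
position: [0.6219, -0.209, -0.0143]
ee_rot: [[-1.0, 0.0, 0.0], [0.0, 1.0, -0.0], [-0.0, -0.0, -1.0]]
wrist_force: [-0.4, 0.3, 0.2]
opening: 0.408
```

>>> play_rows --motion '[[[0,0,0],0,1],[[0,0,0],0,1],[[0,0,0],0,1],[[0,0,0],0,1],[[0,0,0],0,1]]'

```text
time_s: 55.05
position: [0.6224, -0.2089, -0.0137]
ee_rot: [[-1.0, 0.0, 0.002], [0.0, 1.0, -0.0], [-0.002, -0.0, -1.0]]
wrist_force: [-1.2, -0.5, 5.6]
opening: 0.333
```

>>> play_rows --motion '[[[0,0,-0.03],0,1],[[0,0,-0.08],0,1],[[0,0,-0.14],0,1],[[0,0,-0.2],0,1],[[0,0,-0.25],0,1]]'

```text
time_s: 55.68
position: [0.6215, -0.2089, 0.1886]
ee_rot: [[-1.0, 0.001, 0.002], [0.001, 1.0, -0.0], [-0.002, -0.0, -1.0]]
wrist_force: [1.2, -0.0, -1.7]
opening: 0.333
```

>>> play_rows --motion '[[[-0.005,0.05,0],0,1],[[-0.01,0.12,0],0.015,1],[[-0.018,0.19,0],0.0313,1],[[-0.022,0.26,0],0.0313,1],[[-0.0286,0.33,0],0.0313,1]]'

```text
time_s: 56.3
position: [0.6441, 0.057, 0.1866]
ee_rot: [[-0.995, 0.099, 0.0], [0.099, 0.995, 0.0], [-0.0, 0.0, -1.0]]
wrist_force: [2.0, -0.5, -2.0]
opening: 0.33
```

```bash
python3 - <<'E'
from h import *
go([(T(95,-45,210),CYAW)],[(T(95,-45,100),CYAW)])
E
```

```text
t 56.3 pos [0.6441 0.057  0.1866] yaw 174.3 F [ 2.  -0.5 -2. ] open 0.33
[0.0011, 0.0896, -0.0011] turn -0.0002 dist 0.072
--
[0.0001, -0.0, 0.1375] turn -0.0 dist 0.11
--
```

>>> play_rows --motion '[[[0,0.05,0],0,1],[[0.001,0.09,0],0,1],[[0.001,0.09,0.05],0,1],[[0.001,0.09,0.1],0,1],[[0.001,0.09,0.135],0,1]]'

```text
time_s: 56.92
position: [0.6498, 0.127, 0.0766]
ee_rot: [[-0.995, 0.098, -0.001], [0.098, 0.995, -0.0], [0.001, -0.0, -1.0]]
wrist_force: [0.6, -0.3, -2.1]
opening: 0.333
```

>>> play_rows --motion '[[[0,0,0],0,1],[[0,0,0],0,1],[[0,0,0],0,1],[[0,0,0],0,1],[[0,0,0],0,1]]'

```text
time_s: 57.55
position: [0.6511, 0.1271, 0.0779]
ee_rot: [[-0.995, 0.098, 0.001], [0.098, 0.995, 0.0], [-0.001, 0.0, -1.0]]
wrist_force: [0.8, 1.0, -2.2]
opening: 0.331
```

```bash
python3 - <<'E'
from h import *
p=np.array(arm.read_state()['position']); print(invC(p))
go([(T(95,-45,77.2),CYAW)])
E
```

```text
[ 95.88849231 -46.20557386]
t 57.55 pos [0.6511 0.1271 0.0779] yaw 174.4 F [ 0.8  1.  -2.2] open 0.331
[0.0011, 0.0015, 0.029] turn -0.0001 dist 0.023
--
```

>>> play_rows --motion '[[[0.0011,0.001,0.01],0,1],[[0.0011,0.001,0.018],0,1],[[0.0011,0.001,0.024],0,1],[[0.0011,0.001,0.028],0,1],[[0.0011,0.001,0.0293],0,1]]'

```text
time_s: 58.18
position: [0.65, 0.1278, 0.0544]
ee_rot: [[-0.995, 0.099, -0.0], [0.099, 0.995, 0.0], [0.0, 0.0, -1.0]]
wrist_force: [-4.4, -0.6, 7.9]
opening: 0.331
```

>>> play_rows --motion '[[[0,0,0],0,1],[[0,0,0],0,0.3],[[0,0,0],0,0.1],[[0,0,0],0,0.05],[[0,0,0],0,0]]'

```text
time_s: 58.8
position: [0.6501, 0.128, 0.0538]
ee_rot: [[-0.995, 0.098, 0.0], [0.098, 0.995, 0.0], [-0.0, 0.0, -1.0]]
wrist_force: [-0.7, -0.6, -0.5]
opening: 0.498
```

>>> play_rows --motion '[[[0,0,-0.02],0,0],[[0,0,-0.06],0,0],[[0,0,-0.12],0,0],[[0,0,-0.17],0,0],[[0,0,-0.17],0,0]]'

```text
time_s: 59.42
position: [0.6527, 0.128, 0.1948]
ee_rot: [[-0.995, 0.099, 0.008], [0.099, 0.995, 0.002], [-0.007, 0.003, -1.0]]
wrist_force: [-0.3, 0.9, -0.5]
opening: 0.502
```

```bash
python3 - <<'E'
from h import *
snap('wrist','w20'); fin('w20',(270,150,430,260),.068)
go([(W(.63,0.0,.235),CYAW)],[(W(.64,-.24,.18),180)])
E
```

```text
fin (371, 165, 38, 39) r 20.5 [0.6559 0.1931 0.084 ]
fin (303, 165, 38, 40) r 20.0 [0.6498 0.1279 0.084 ]
t 59.48 pos [0.6512 0.128  0.1923] yaw 174.3 F [ 0.1 -0.9 -1.1] open 0.5
[0.0104, -0.1618, -0.0255] turn -0.0001 dist 0.131
--
[-0.0416, -0.2974, 0.0684] turn -0.0313 dist 0.246
--
```

Two finials stand on the rail. Now the third.

>>> play_rows --motion '[[[0,-0.05,-0.025],0,0],[[0.005,-0.1,-0.025],0,0],[[0.01,-0.16,-0.025],0,0],[[0.01,-0.16,-0.025],0,0],[[0.01,-0.16,-0.025],0,0]]'

```text
time_s: 60.1
position: [0.629, 0.0023, 0.2091]
ee_rot: [[-0.995, 0.098, -0.001], [0.098, 0.995, 0.001], [0.002, 0.001, -1.0]]
wrist_force: [0.1, 0.7, -0.7]
opening: 0.498
```

>>> play_rows --motion '[[[-0.01,-0.06,0.02],0,0],[[-0.02,-0.13,0.04],-0.015,0],[[-0.03,-0.2,0.06],-0.0313,0],[[-0.04,-0.26,0.068],-0.0313,0],[[-0.0416,-0.297,0.068],-0.0313,0]]'

```text
time_s: 60.72
position: [0.6391, -0.2392, 0.154]
ee_rot: [[-1.0, 0.0, -0.002], [0.0, 1.0, 0.0], [0.002, 0.0, -1.0]]
wrist_force: [0.1, 0.4, 0.3]
opening: 0.507
```

>>> play_rows --motion '[[[0,-0.04,0.02],0,0],[[0,-0.04,0.02],0,0],[[0,-0.04,0.02],0,0],[[0,-0.04,0.02],0,0],[[0,-0.04,0.02],0,0]]'

```text
time_s: 61.35
position: [0.6399, -0.269, 0.1399]
ee_rot: [[-1.0, -0.002, 0.001], [-0.002, 1.0, 0.0], [-0.001, 0.0, -1.0]]
wrist_force: [-0.0, -1.0, 0.1]
opening: 0.5
```

```bash
python3 - <<'E'
from h import *
snap('wrist','w21'); fin('w21',(280,120,365,260))
f=(.6430,-.2721)
go([(W(*f,.07),180)],[(W(*f,.0085),180)])
E
```

```text
fin (301, 169, 35, 38) r 19.2 [ 0.6424 -0.274   0.016 ]
t 61.4 pos [ 0.6397 -0.2694  0.1399] yaw -179.9 F [-0.7 -0.3 -0.3] open 0.503
[-0.004, -0.0034, 0.1155] turn 0.0003 dist 0.092
--
[0.0, -0.0, 0.0769] turn 0.0 dist 0.062
--
```

>>> play_rows --motion '[[[-0.0035,-0.0045,0.04],0,0],[[-0.0035,-0.0045,0.08],0,0],[[-0.0035,-0.0045,0.12],0,0],[[-0.0035,-0.0045,0.16],0,0],[[-0.0035,-0.0045,0.19],0,0]]'

```text
time_s: 62.02
position: [0.6419, -0.2734, -0.0138]
ee_rot: [[-1.0, -0.0, -0.001], [-0.0, 1.0, 0.0], [0.001, 0.0, -1.0]]
wrist_force: [0.2, -0.4, 0.5]
opening: 0.499
```

>>> play_rows --motion '[[[0,0,0.002],0,0],[[0,0,0.002],0,0.5],[[0,0,0.002],0,1],[[0,0,0.002],0,1],[[0,0,0.002],0,1]]'

```text
time_s: 62.65
position: [0.6431, -0.2745, -0.0126]
ee_rot: [[-1.0, 0.0, 0.002], [0.0, 1.0, -0.001], [-0.002, -0.001, -1.0]]
wrist_force: [0.3, 1.2, 6.5]
opening: 0.331
```

>>> play_rows --motion '[[[0,0,0],0,1],[[0,0,0],0,1],[[0,0,-0.03],0,1],[[0,0,-0.08],0,1],[[0,0,-0.13],0,1]]'

```text
time_s: 63.28
position: [0.6418, -0.2741, 0.0922]
ee_rot: [[-1.0, 0.0, 0.0], [0.0, 1.0, -0.0], [-0.0, -0.0, -1.0]]
wrist_force: [0.1, 0.8, -0.6]
opening: 0.336
```

```bash
python3 - <<'E'
from h import *
go([(W(.6424,-.272,.21),180)],[(W(.64,-.08,.21),CYAW)],[(T(95,-110,210),CYAW)])
E
```

```text
t 63.27 pos [ 0.6418 -0.2741  0.0922] yaw 180.0 F [ 0.1  0.8 -0.6] open 0.336
[-0.0008, 0.0025, -0.1191] turn -0.0001 dist 0.095
--
[0.003, 0.24, -0.0] turn 0.0313 dist 0.192
--
[0.0127, 0.1793, -0.0] turn -0.0 dist 0.144
--
```

>>> play_rows --motion '[[[0,0,-0.05],0,1],[[0,0,-0.1],0,1],[[0,0.0025,-0.12],0,1],[[0,0.0025,-0.12],0,1],[[0,0.0025,-0.12],0,1]]'

```text
time_s: 63.9
position: [0.641, -0.2713, 0.1841]
ee_rot: [[-1.0, 0.0, -0.003], [0.0, 1.0, 0.001], [0.003, 0.001, -1.0]]
wrist_force: [-0.5, 0.4, -1.4]
opening: 0.333
```

>>> play_rows --motion '[[[0,0.06,0],0,1],[[0,0.12,0],0.015,1],[[0.003,0.18,0],0.0313,1],[[0.003,0.24,0],0.0313,1],[[0.003,0.24,0],0.0313,1]]'

```text
time_s: 64.53
position: [0.6391, -0.0735, 0.1836]
ee_rot: [[-0.996, 0.091, -0.003], [0.091, 0.996, 0.003], [0.004, 0.003, -1.0]]
wrist_force: [0.2, 0.6, -1.8]
opening: 0.334
```

>>> play_rows --motion '[[[0.005,0.06,0],0,1],[[0.01,0.12,0],0,1],[[0.0127,0.179,0],0,1],[[0.0127,0.179,0],0,1],[[0.0127,0.179,0],0,1]]'

```text
time_s: 65.15
position: [0.6431, 0.0618, 0.1849]
ee_rot: [[-0.995, 0.099, -0.002], [0.099, 0.995, -0.002], [0.001, -0.002, -1.0]]
wrist_force: [-0.3, 0.3, -0.8]
opening: 0.333
```

```bash
python3 - <<'E'
from h import *
go([(T(95,-110,100),CYAW)],[(T(95,-110,78),CYAW)])
E
```

```text
t 65.15 pos [0.6431 0.0618 0.1849] yaw 174.3 F [-0.3  0.3 -0.8] open 0.333
[-0.001, 0.0027, 0.1342] turn -0.0004 dist 0.107
--
[-0.0, 0.0001, 0.0275] turn -0.0 dist 0.022
--
```

>>> play_rows --motion '[[[-0.001,0.0027,0.04],0,1],[[-0.001,0.0027,0.08],0,1],[[-0.001,0.0027,0.12],0,1],[[-0.001,0.0027,0.134],0,1],[[-0.001,0.0027,0.134],0,1]]'

```text
time_s: 65.78
position: [0.6444, 0.064, 0.0784]
ee_rot: [[-0.995, 0.1, -0.001], [0.1, 0.995, -0.001], [0.001, -0.001, -1.0]]
wrist_force: [-0.1, 0.3, -0.8]
opening: 0.331
```

```bash
python3 - <<'E'
from h import *
p=np.array(arm.read_state()['position']); print(invC(p))
go([(T(95,-110,78),CYAW)])
E
```

```text
[  95.44795799 -109.61541996]
t 65.78 pos [0.6444 0.064  0.0784] yaw 174.3 F [-0.1  0.3 -0.8] open 0.331
[0.0005, -0.0005, 0.0286] turn -0.0006 dist 0.023
--
```

>>> play_rows --motion '[[[0,0,0.01],0,1],[[0,0,0.018],0,1],[[0,0,0.024],0,1],[[0,0,0.027],0,1],[[0,0,0.0288],0,1]]'

```text
time_s: 66.4
position: [0.6447, 0.0657, 0.0556]
ee_rot: [[-0.995, 0.098, 0.0], [0.098, 0.995, 0.0], [-0.0, 0.0, -1.0]]
wrist_force: [0.2, 0.4, -1.1]
opening: 0.332
```

>>> play_rows --motion '[[[0,0,0],0,1],[[0,0,0],0,0.3],[[0,0,0],0,0.1],[[0,0,0],0,0.05],[[0,0,0],0,0]]'

```text
time_s: 67.03
position: [0.6447, 0.0656, 0.0558]
ee_rot: [[-0.995, 0.098, 0.0], [0.098, 0.995, 0.0], [-0.0, 0.0, -1.0]]
wrist_force: [0.0, -0.5, 0.5]
opening: 0.499
```

>>> play_rows --motion '[[[0,0,-0.02],0,0],[[0,0,-0.06],0,0],[[0,0,-0.12],0,0],[[0,0,-0.19],0,0],[[0,0,-0.26],0,0]]'

```text
time_s: 67.65
position: [0.6445, 0.0654, 0.2668]
ee_rot: [[-0.995, 0.099, 0.001], [0.099, 0.995, 0.0], [-0.001, 0.0, -1.0]]
wrist_force: [1.6, 0.9, 0.2]
opening: 0.5
```

>>> play_rows --motion '[[[0,0.04,-0.05],0,0],[[0.01,0.08,-0.12],0,0],[[0.02,0.1,-0.12],0,0],[[0.02,0.1,-0.12],0,0],[[0.02,0.1,-0.12],0,0]]'

```text
time_s: 68.28
position: [0.636, 0.1452, 0.3585]
ee_rot: [[-0.995, 0.1, -0.002], [0.1, 0.995, -0.001], [0.002, -0.002, -1.0]]
wrist_force: [-0.5, -0.4, -0.5]
opening: 0.504
```

```bash
python3 - <<'E'
from h import *
snap('wrist','w22'); go(); fin('w22',(230,100,430,260),.068)
for c in blobs('w22',(4,180,110),(17,255,255),80,(200,60,440,260)):
    P=np.array([invC(at_z('w22',p[0],.079)) for p in c]); (a,b),(w,h),t=cv2.minAreaRect(P.astype(np.float32)); print(cv2.boundingRect(c),'cup',round(a,1),round(b,1),'size',round(w,1),round(h,1),round(t,1))
im=cv2.imread('pics/w22.png'); cv2.imwrite('pics/c22.png',cv2.resize(im[20:290,180:600],(800,514),interpolation=cv2.INTER_CUBIC))
for q in(1.2,1.3,1.4,1.45): print(q,[proj('w22',C(x,*bar(q))).round() for x in(-100,100)])
E
```

```text
t 68.33 pos [0.6362 0.1449 0.3585] yaw 174.2 F [ 0.6 -0.7 -0.6] open 0.501
fin (259, 161, 24, 25) r 12.5 [0.6447 0.0674 0.084 ]
fin (344, 160, 24, 25) r 12.4 [0.6556 0.193  0.084 ]
fin (301, 160, 24, 25) r 12.3 [0.6497 0.1287 0.084 ]
(339, 60, 24, 26) cup -50.9 11.2 size 37.2 33.2 1.5
(301, 60, 23, 28) cup -49.2 -44.0 size 31.6 39.9 89.3
1.2 [array([499.,   3.]), array([491., 222.])]
1.3 [array([518.,   6.]), array([508., 223.])]
1.4 [array([534.,  10.]), array([524., 223.])]
1.45 [array([542.,  12.]), array([531., 223.])]
```

View pics/c22.png

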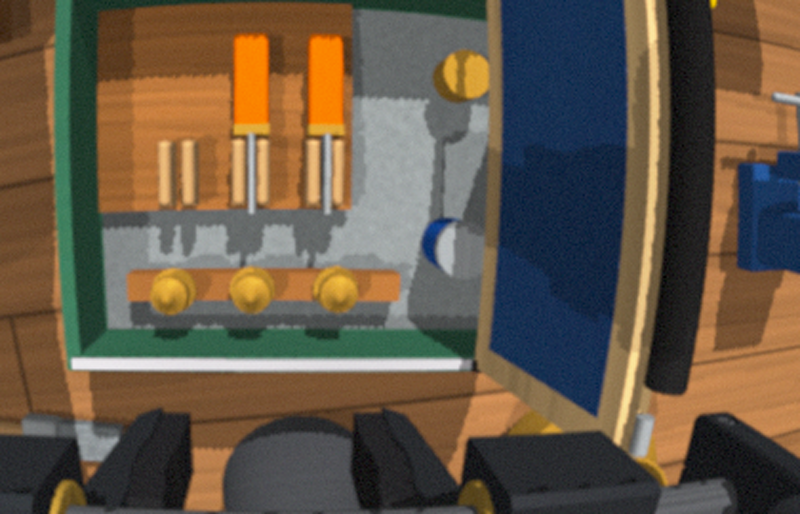

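All five are placed properly and the door is still at its stop. Now shutting: shut fingers on the +y side of the bar, sweep −y, then press down from the top.

```bash
python3 - <<'E'
from h import *
w=lambda q:(T(0,bar(q)[0]+28,bar(q)[1]-6),CYAW)
go([(T(0,214,372),CYAW)],[(T(0,214,289),CYAW)],[w(1.45)],[w(1.38),w(1.31),w(1.24),w(1.17),w(1.1)],[w(1.03),w(.96),w(.89),w(.82),w(.75)],[w(.7),w(.65),w(.6),w(.55),w(.5)])
E
```

```text
t 68.33 pos [0.6362 0.1449 0.3585] yaw 174.2 F [ 0.6 -0.7 -0.6] open 0.501
[0.0998, 0.3047, 0.0109] turn -0.0008 dist 0.257
--
[-0.0002, 0.0002, 0.1037] turn -0.0 dist 0.083
--
[0.0, -0.0197, -0.0001] turn -0.0 dist 0.016
--
[-0.0, -0.0157, 0.0014] turn -0.0 dist 0.013
[-0.0, -0.0313, 0.004] turn -0.0 dist 0.025
[-0.0, -0.0467, 0.0076] turn -0.0 dist 0.038
[-0.0, -0.0617, 0.0123] turn -0.0 dist 0.05
[-0.0, -0.0764, 0.018] turn -0.0 dist 0.063
--
[-0.0, -0.0143, 0.0067] turn -0.0 dist 0.013
[-0.0, -0.028, 0.0145] turn -0.0 dist 0.025
[-0.0, -0.0412, 0.0231] turn -0.0 dist 0.038
[-0.0001, -0.0538, 0.0327] turn -0.0 dist 0.05
[-0.0001, -0.0656, 0.0431] turn -0.0 dist 0.063
--
[-0.0, -0.008, 0.0079] turn -0.0 dist 0.009
[-0.0, -0.0156, 0.0163] turn -0.0 dist 0.018
[-0.0, -0.0228, 0.025] turn -0.0 dist 0.027
[-0.0001, -0.0295, 0.034] turn -0.0 dist 0.036
[-0.0001, -0.0358, 0.0434] turn -0.0 dist 0.045
--
```

>>> play_rows --motion '[[[0.02,0.06,-0.02],0,1],[[0.05,0.12,-0.02],0,1],[[0.08,0.19,-0.01],0,1],[[0.0998,0.26,0.01],0,1],[[0.0998,0.305,0.011],0,1]]'

```text
time_s: 68.95
position: [0.5791, 0.3997, 0.3483]
ee_rot: [[-0.995, 0.096, -0.004], [0.096, 0.995, -0.001], [0.004, -0.002, -1.0]]
wrist_force: [0.3, -1.1, -0.1]
opening: 0.01
```

>>> play_rows --motion '[[[0,0,0],0,1],[[0,0,0],0,1],[[0,0,0],0,1],[[0,0,0],0,1],[[0,0,0],0,1]]'

```text
time_s: 69.58
position: [0.5814, 0.3969, 0.3512]
ee_rot: [[-0.995, 0.099, 0.0], [0.099, 0.995, 0.0], [-0.0, 0.0, -1.0]]
wrist_force: [-0.5, -0.7, 0.6]
opening: 0.004
```

```bash
python3 - <<'E'
from h import *
p=np.array(arm.read_state()['position']); print(invC(p))
w=lambda q:(T(0,bar(q)[0]+28,bar(q)[1]-6),CYAW)
go([(T(0,214,289),CYAW)])
E
```

```text
[1.85053411e-02 2.15439172e+02]
t 69.58 pos [0.5814 0.3969 0.3512] yaw 174.3 F [-0.5 -0.7  0.6] open 0.004
[0.0, -0.0018, 0.1058] turn -0.0003 dist 0.085
--
```

>>> play_rows --motion '[[[0,-0.0018,0.03],0,1],[[0,-0.0018,0.07],0,1],[[0,-0.0018,0.106],0,1],[[0,-0.0018,0.106],0,1],[[0,-0.0215,0.106],0,1]]'

```text
time_s: 70.2
position: [0.5796, 0.3812, 0.2672]
ee_rot: [[-0.995, 0.096, 0.001], [0.096, 0.995, 0.001], [-0.001, 0.001, -1.0]]
wrist_force: [-0.8, -0.1, 0.3]
opening: 0.002
```

>>> play_rows --motion '[[[0,-0.0157,0.0014],0,1],[[0,-0.0313,0.004],0,1],[[0,-0.0467,0.0076],0,1],[[0,-0.0617,0.0123],0,1],[[0,-0.0764,0.018],0,1]]'

```text
time_s: 70.82
position: [0.5733, 0.3186, 0.2513]
ee_rot: [[-0.995, 0.098, -0.0], [0.098, 0.995, -0.0], [0.0, -0.0, -1.0]]
wrist_force: [0.3, 1.5, -0.2]
opening: 0.005
```

>>> play_rows --motion '[[[0,-0.0143,0.0067],0,1],[[0,-0.028,0.0145],0,1],[[0,-0.0412,0.0231],0,1],[[0,-0.0538,0.0327],0,1],[[0,-0.0656,0.0431],0,1]]'

```text
time_s: 71.45
position: [0.5682, 0.2666, 0.2166]
ee_rot: [[-0.995, 0.098, -0.0], [0.098, 0.995, -0.0], [0.0, -0.0, -1.0]]
wrist_force: [0.1, 0.6, 1.5]
opening: 0.001
```

>>> play_rows --motion '[[[0,-0.008,0.0079],0,1],[[0,-0.0156,0.0163],0,1],[[0,-0.0228,0.025],0,1],[[0,-0.0295,0.034],0,1],[[0,-0.0358,0.0434],0,1]]'

```text
time_s: 72.08
position: [0.5654, 0.2385, 0.182]
ee_rot: [[-0.995, 0.098, 0.0], [0.098, 0.995, -0.0], [-0.0, -0.0, -1.0]]
wrist_force: [-0.9, 0.4, -0.1]
opening: 0.002
```

```bash
python3 - <<'E'
from h import *
from scipy.optimize import least_squares
snap('wrist','w23'); p=np.array(arm.read_state()['position']); print(invC(p),p[2]*1e3+TIP)
g=cv2.imread('pics/w23.png').max(2)
for r in (60,80,100,120,140,160):
    d=np.where(g[r,150:450]<60)[0]+150; print(r,[(int(s[0]),int(s[-1])) for s in np.split(d,np.where(np.diff(d)>2)[0]+1) if len(s)>8])
for q in(.3,.5,.7,1.,1.45): print(q,[proj('w23',C(x,*bar(q))).round() for x in(-100,-50)])
E
```

```text
[-0.72297281 55.10564148] 203.4870850562058
60 [(236, 287)]
80 [(236, 287)]
100 [(236, 286)]
120 [(236, 287)]
140 [(237, 287)]
160 [(238, 287)]
0.3 [array([242.,  63.]), array([244., 150.])]
0.5 [array([259.,  50.]), array([260., 157.])]
0.7 [array([304.,  32.]), array([305., 168.])]
1.0 [array([457.,  12.]), array([453., 190.])]
1.45 [array([670.,  63.]), array([658., 210.])]
```

```bash
python3 - <<'E'
from h import *
w=lambda q,d=-2:(T(0,bar(q)[0],bar(q)[1]+12+d),CYAW)
go([(T(0,60,245),CYAW)],[(T(0,26,245),CYAW)],[(T(0,26,226),CYAW)],[w(.45),w(.4),w(.35),w(.3),w(.25)],[w(.2),w(.15),w(.1),w(.06),w(.03)],[w(0,1),w(0,0),w(0,-1)])
E
```

```text
t 72.12 pos [0.5649 0.2374 0.181 ] yaw 174.3 F [ 0.7  0.2 -0.5] open 0.005
[-0.0008, 0.006, -0.0519] turn -0.0003 dist 0.042
--
[-0.0, -0.0425, 0.0001] turn -0.0 dist 0.034
--
[-0.0, 0.0, 0.0237] turn -0.0 dist 0.019
--
[-0.0, -0.0036, 0.0149] turn -0.0 dist 0.012
[-0.0, -0.0089, 0.0248] turn -0.0 dist 0.021
[-0.0, -0.0137, 0.035] turn -0.0 dist 0.03
[-0.0001, -0.018, 0.0455] turn -0.0 dist 0.039
[-0.0001, -0.0217, 0.0561] turn -0.0 dist 0.048
--
[-0.0, -0.0032, 0.0108] turn -0.0 dist 0.009
[-0.0, -0.0059, 0.0218] turn -0.0 dist 0.018
[-0.0, -0.008, 0.0328] turn -0.0 dist 0.027
[-0.0001, -0.0093, 0.0417] turn -0.0 dist 0.034
[-0.0001, -0.0101, 0.0485] turn -0.0 dist 0.04
--
[-0.0, -0.0005, 0.003] turn -0.0 dist 0.002
[-0.0, -0.0005, 0.0042] turn -0.0 dist 0.003
[-0.0, -0.0005, 0.0055] turn -0.0 dist 0.004
--
```

>>> play_rows --motion '[[[0,0.006,-0.03],0,1],[[0,0.006,-0.052],0,1],[[0,0.006,-0.052],0,1],[[0,-0.015,-0.052],0,1],[[0,-0.0365,-0.052],0,1]]'

```text
time_s: 72.75
position: [0.562, 0.2077, 0.2232]
ee_rot: [[-0.995, 0.099, -0.001], [0.099, 0.995, -0.001], [0.001, -0.001, -1.0]]
wrist_force: [-0.4, -0.5, -0.5]
opening: 0.002
```

>>> play_rows --motion '[[[0,0,0],0,1],[[0,0,0.01],0,1],[[0,0,0.0237],0,1],[[0,0,0.0237],0,1],[[0,0,0.0237],0,1]]'

```text
time_s: 73.38
position: [0.5626, 0.21, 0.2049]
ee_rot: [[-0.995, 0.098, -0.0], [0.098, 0.995, -0.0], [0.0, -0.0, -1.0]]
wrist_force: [-1.3, -0.7, -0.5]
opening: 0.005
```

>>> play_rows --motion '[[[0,-0.0036,0.0149],0,1],[[0,-0.0089,0.0248],0,1],[[0,-0.0137,0.035],0,1],[[0,-0.018,0.0455],0,1],[[0,-0.0217,0.0561],0,1]]'

```text
time_s: 74.0
position: [0.5608, 0.1921, 0.1596]
ee_rot: [[-0.995, 0.099, -0.0], [0.099, 0.995, -0.0], [0.0, -0.0, -1.0]]
wrist_force: [0.5, -1.1, -0.0]
opening: 0.001
```

>>> play_rows --motion '[[[0,-0.0032,0.0108],0,1],[[0,-0.0059,0.0218],0,1],[[0,-0.008,0.0328],0,1],[[0,-0.0093,0.0417],0,1],[[0,-0.01,0.0485],0,1]]'

```text
time_s: 74.62
position: [0.56, 0.1845, 0.1209]
ee_rot: [[-0.995, 0.098, -0.0], [0.098, 0.995, -0.0], [0.0, -0.0, -1.0]]
wrist_force: [0.8, -0.1, -0.8]
opening: 0.005
```

>>> play_rows --motion '[[[0,0,0.003],0,1],[[0,0,0.0042],0,1],[[0,0,0.0055],0,1],[[0,0,0.0055],0,1],[[0,0,0.0055],0,1]]'

```text
time_s: 75.25
position: [0.5602, 0.1845, 0.1172]
ee_rot: [[-0.995, 0.098, 0.0], [0.098, 0.995, 0.0], [-0.0, 0.0, -1.0]]
wrist_force: [0.1, -0.7, -0.4]
opening: 0.005
```

```bash
python3 - <<'E'
from h import *
p=np.array(arm.read_state()['position']); print(invC(p),p[2]*1e3+TIP); go()
E
```

```text
[-0.20705076  2.02283334] 139.662372166954
t 75.25 pos [0.5602 0.1845 0.1172] yaw 174.4 F [ 0.1 -0.7 -0.4] open 0.005
```

>>> play_rows --motion '[[[0,0,0.001],0,1],[[0,0,0.002],0,1],[[0,0,0.003],0,1],[[0,0,0.004],0,1],[[0,0,0.004],0,1]]'

```text
time_s: 75.88
position: [0.5604, 0.1845, 0.1157]
ee_rot: [[-0.995, 0.099, 0.0], [0.099, 0.995, 0.001], [-0.0, 0.001, -1.0]]
wrist_force: [-5.1, -1.2, 17.0]
opening: 0.001
```

```bash
python3 - <<'E'
from h import *
snap('wrist','w24'); go()
g=cv2.imread('pics/w24.png').max(2)
for r in range(30,180,10):
    d=np.where(g[r,230:420]<60)[0]+230; print(r,[(int(s[0]),int(s[-1])) for s in np.split(d,np.where(np.diff(d)>2)[0]+1) if len(s)>8])
for q in(0,.05,.1,.2,.5): print(q,[proj('w24',C(x,*bar(q))).round() for x in(-100,-50)],[proj('w24',C(-60,bar(q)[0]+s,bar(q)[1])).round() for s in(-12,12)])
E
```

```text
t 75.92 pos [0.5604 0.1845 0.1157] yaw 174.3 F [-5.5 -0.4 17.5] open 0.003
30 []
40 []
50 []
60 [(293, 337)]
70 [(293, 337)]
80 [(293, 337)]
90 [(293, 337)]
100 [(293, 337)]
110 [(293, 337)]
120 [(293, 337)]
130 [(293, 336)]
140 [(293, 336)]
150 [(293, 336)]
160 [(294, 336)]
170 [(294, 336)]
0 [array([318.,  55.]), array([318., 151.])] [array([294., 132.]), array([341., 132.])]
0.05 [array([319.,  51.]), array([319., 154.])] [array([294., 133.]), array([344., 133.])]
0.1 [array([322.,  47.]), array([322., 156.])] [array([296., 134.]), array([349., 134.])]
0.2 [array([332.,  38.]), array([332., 162.])] [array([302., 137.]), array([362., 138.])]
0.5 [array([426.,  -0.]), array([423., 194.])] [array([379., 154.]), array([468., 157.])]
```

Firm stop at tip z≈138 mm (q=0 predicts 139): the door is shut. Retreat and check.

>>> play_rows --motion '[[[0,0,-0.02],0,1],[[0,0,-0.07],0,1],[[0,0,-0.14],0,1],[[0,0,-0.21],0,1],[[0,0,-0.25],0,1]]'

```text
time_s: 76.55
position: [0.5611, 0.1845, 0.3175]
ee_rot: [[-0.995, 0.099, 0.004], [0.099, 0.995, 0.002], [-0.004, 0.002, -1.0]]
wrist_force: [0.3, -0.4, -1.3]
opening: 0.005
```

>>> play_rows --motion '[[[0,0,-0.03],0,1],[[0,0,-0.03],0,1],[[0,0,-0.03],0,1],[[0,0,-0.03],0,1],[[0,0,-0.03],0,1]]'

```text
time_s: 77.18
position: [0.5597, 0.1844, 0.337]
ee_rot: [[-0.995, 0.098, -0.001], [0.098, 0.995, -0.001], [0.001, -0.001, -1.0]]
wrist_force: [0.2, 0.1, -0.2]
opening: 0.005
```

```bash
python3 - <<'E'
from h import *
snap('wrist','w25'); snap('top','t25'); go()
g=cv2.imread('pics/w25.png').max(2)
for r in range(60,230,15):
    d=np.where(g[r,230:420]<60)[0]+230; print(r,[(int(s[0]),int(s[-1])) for s in np.split(d,np.where(np.diff(d)>2)[0]+1) if len(s)>8])
for q in(0,.05,.1,.2): print(q,[proj('w25',C(x,*bar(q))).round(1) for x in(-100,100)],[proj('w25',C(-60,bar(q)[0]+s,bar(q)[1])).round(1) for s in(-12,12)])
# bystanders: compare top images outside cupboard/arm
a,b=cv2.imread('pics/top0.png'),cv2.imread('pics/t25.png')
d=(cv2.absdiff(a,b).max(2)>60).astype(np.uint8); n,l,s,c=cv2.connectedComponentsWithStats(d)
for i in range(1,n):
    if s[i,4]>60: print('change',s[i].tolist())
E
```

```text
t 77.28 pos [0.5599 0.1844 0.3373] yaw 174.3 F [-0.2  0.2 -0.2] open 0.003
60 []
75 []
90 [(314, 325)]
105 [(311, 328)]
120 [(311, 328)]
135 [(311, 328)]
150 [(311, 328)]
165 [(312, 327)]
180 [(312, 327)]
195 [(312, 327)]
210 [(312, 327)]
225 [(312, 327)]
0 [array([320.6,  89.2]), array([320.8, 243.8])] [array([310.7, 121.7]), array([330.5, 121.7])]
0.05 [array([321.2,  88.6]), array([321.4, 246.6])] [array([311.2, 121.9]), array([331.4, 121.9])]
0.1 [array([322.3,  88. ]), array([322.4, 249.5])] [array([312. , 122.1]), array([332.7, 122.1])]
0.2 [array([325.9,  86.7]), array([325.5, 255.5])] [array([315. , 122.6]), array([336.7, 122.6])]
change [235, 103, 17, 12, 128]
change [130, 117, 194, 283, 22722]
change [358, 129, 17, 8, 82]
change [438, 193, 8, 19, 80]
change [439, 215, 10, 22, 64]
change [17, 326, 78, 51, 2057]
change [0, 357, 21, 26, 195]
change [157, 375, 33, 7, 123]
change [154, 383, 38, 11, 234]
```

```bash
python3 -c "
from h import *
print(arm.sign_off())"
```

```text
the job is handed in; nothing more can be done
None
```

I handed the job in at about 77 s: both orange scrapers and all three brass finials are in the cupboard and the door is shut. The hand-in gave no verdict.

- **Door open:** it was folded to its stop (q≈1.45 rad in the wrist camera) and was still there after the last item went in.
- **Scrapers:** one is in slot 1 and one in slot 2, blade down with the handle towards the robot. The close-up after placing showed both blades between their ribs and the handles on the base.
- **Finials:** all three stand on the rail, within 1–2 mm of its centre line, at cupboard y of about +20, −45 and −110 mm. I left the pink and blue finial look-alikes and the turquoise scraper alone.
- **Door shut:** pressing the bar from above met a firm 17 N stop at 138 mm, where q=0 predicts 139 mm. A wrist image after the arm backed off also fits q≈0. The inside can't be seen with the door shut, so the contents were last checked just before closing.
- **Other things on the bench:** comparing top-camera images from start and end showed no bystander clearly moved. There is a small change patch beside the brush, which I took to be a shadow and did not check further.

**Checks that disagreed:**
- **Failed first tries:** my first push and first pinch on the bar missed. A bench touch showed the real fingertips sit 22.5 mm behind the stated tool point. I corrected for that, and the touch itself reached 45 N on the fingers.
- **Cupboard position:** the first estimate from the top camera was about 5 mm off in y, and I corrected it from wrist views.

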